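# Load the platform shaker with tube carriers

## Robot

A 7-joint arm with a two-finger parallel gripper is mounted at the origin on the work surface. World frame = base frame: x ahead of the robot, y to its left, z up, the work surface at z = 0. Lengths are in m, angles in degrees, forces in N, time in s.
With the tool pointing down it reaches from about 0.4 to 0.85 m from the base axis. Payload 4.5 kg.
Tool frame: the origin (TCP) lies between the finger pads; the fingertips stand 17 mm ahead of it and the grasp point (between the pads) lies 2 mm behind it (finger_overhang is the distance from the TCP to the fingertips, in m); x points along the fingers, y is the direction in which the jaws open and shut, and the axes are right-handed (so a half turn about x gives the same grasp; the last joint's range is limited). The gripper opens to 85 mm and grips with 20 to 120 N. Pads are 22 mm wide; open, the fingers measure 114 mm over their backs; the gripper's body (76 mm by 85 mm) begins 54 mm behind the grasp point. The pads swing forward as they close: fully open they stand 13 mm farther back than shut.
Start: joints at [66.967, 39.483, -11.15, 89.685, 9.013, 51.709, -12.324], TCP at [0.264, -0.567, 0.248] pointing down, gripper open.
Joint ranges: [-172.22, 172.22], [-26.19, 119.32], [-84.43, 86.54], [7.71, 146.69], [-57.33, 237.33], [2.42, 119.75], [-152.13, 152.13]. Speed limits (degrees/s): [147.25, 147.25, 180, 180, 180, 180, 180].

## Interface

Orientations are given as a 3x3 rotation matrix whose columns are the frame's x, y, z axes.
In Python, from station import state, snapshot, calibration, sign_off, finger_overhang gives the robot as it stands.
- The arm moves only by the tool step_arm, never from a script. Its argument "rows" is a list of rows, each an object with "hand": the closure in counts, from 0 (fully open) to 255 (shut); "slide": the shift along the world's x, y, z in cm, a list of three; "twist": the turn, a rotation vector about the world's x, y, z in rad, a list of three. In form: [{"hand": hand, "slide": [tx, ty, tz], "twist": [rx, ry, rz]}, ...]. A call has exactly 8 rows; each row shifts and turns the commanded pose from where the row before left it; what a row does not reach is not made up. A row lasts 1/12 s, in which the tool goes at most 41.7 mm and 7.16 degrees, less where a joint would pass 70% of its speed; a pose out of reach is approached as far as the arm can. A call is refused whole if a number of a shift passes 4.17 or a number of a turn 0.125, either way. A call with a gripper value outside its range is refused whole. The fingers move at their own pace and stop on an object; the grip force is fixed at half the most. Time passes only in rows, so rows that do not move let the fingers close, or fill a call up. It gives the time, the measured TCP pose, the force and the opening at its end, in the units of the state.
- state(): the state, without advancing time (a new reading comes with each control period).
- snapshot(name): name is "side" or "top" or "wrist"; returns the picture (420x560x3 uint8, red, green, blue); there is no depth.
- calibration(name): a dict with "fx", "fy", "cx", "cy" (pixels), "extrinsics" (4x4, takes a point from camera to world coordinates); the wrist camera has in their place "mount" (4x4, takes a point from camera to tool coordinates, whose origin is the TCP and whose axes are the tool frame's). Camera axes: x right, y down, z forward; pixel columns grow to the right and rows downward; lengths in m; the calibration is good to about 2 mm. A picture is of the moment at which its call begins: read the wrist's pose just before it. calibration takes no time and is no camera call.
- sign_off(): hands the job in, once; it reports no verdict.
The state is a dict: "clock": time; "q": joint angles; "joint_vel": joint speeds; "joint_efforts": joint torques, N m; "position": TCP position; "tcp_rot": TCP orientation; "contact_force": force on the tool from outside, world axes, zero at the start; "wrist_torque": the same for the moment, N m; "finger_gap": finger opening in m.
Only numpy, scipy, OpenCV 4.12 (cv2) and the standard library are available. Lean on these libraries where they do the work, as an engineer would, in place of code of your own. Each camera call takes 0.05 s, during which the arm holds its last target.

## Task

Change over the shaker: pull the sprung clamp bar back from the canister by its black knob and push the knob sideways into its holding notch so that the bar stays open by itself, then lift the canister off by its handle and stand it upright, wholly on the round rubber mat. Next stand every tube carrier there is on the deck between the rail and the bar, side by side, each upright with its long side running from rail to bar, and only then free the knob from its notch so that the bar closes and holds all the carriers flat against the rail; last, push the start lever fully over, away from the robot. Leave the bottle, the jar and the tip box where they are.

Things in the scene. Friction and masses are not known exactly. Their poses are not given: they have to be found in the camera images.
- shaker: Platform shaker, white case under an aluminium deck 266 (x) by 284 (y) mm, fixed. Origin on the bench under its middle, z up. Deck top 70 mm above the bench. Stop rail 18 mm high, 14 thick along its -x edge (nearest the robot); lips 12 mm high along both y edges, inner faces 134 mm from the middle. A dark cover plate with an L-shaped slot lies behind the bar, its top 18 mm above the deck.
- deck (a point): Point on the deck's top surface, at the middle of the stop rail's inner face. Axes as shaker: x from the rail towards the clamp bar, y along the rail, z up. It is at (-118, 0, 70) mm in shaker.
- clamp_bar (a joint): Steel clamp bar, 262 mm long, 22 mm high, 12 thick, parallel to the rail; slides along the shaker's x. Value in m: 0 = face 84 mm from the rail, growing away from the rail, hard stop at 0.058. A spring drives it to the rail: 10 N at 0, 15 N at the stop; let go, it snaps back unless latched. Rests at about 0.002 on the canister, 0.006 on the carriers, 0.046 in the notch.
- latch_knob (a joint): Sideways slide of the black knob on the bar, along the shaker's y, in m: 0 = straight leg of the slot, 0.023 = end of the notch (+y side). Slight friction, no spring. It moves sideways only with clamp_bar beyond 0.050 (a 3 mm lip guards the notch); past 0.016 sideways, let it drop back to clamp_bar 0.046: held. To free: draw beyond 0.050, move to 0, let the bar go forward.
- knob_grip (a point): Point to grip in the black knob, an upright block 28 (x) by 22 (y) by 42 mm high, its top 18 mm above this point; 45 mm above the deck, 176 mm + clamp_bar from the rail, at y = latch_knob. Axes as shaker.
- bar_face (a point): Middle of the clamp bar's face that looks to the rail, 12 mm above the deck.
- canister: Closed steel canister, 86 mm in diameter, body 90 mm high, with a fixed handle on top: a level black grip bar 14 mm thick (x), 76 mm long (y), 12 mm high, centred 144 mm above the base, clear for 62 mm between its straps and 48 mm under it. Origin at the centre of the underside, z up. About 0.5 kg. At the start it stands on the deck between rail and bar.
- start_lever (a joint): Start lever of the shaker: a steel rod with a black ball 26 mm in diameter, hinged about the shaker's y on a white block on the deck; in rad, 0 = off, leaning 0.5 rad towards the robot (-x), 1.0 = fully over, leaning 0.5 rad away. Pivot 22 mm above the deck, 205 mm from the rail, at y = -95 mm of the deck point; the ball's centre is 70 mm from the pivot. About 1 N moves it; it stays where left.
- start_lever_tip (a point): Centre of the lever's black ball; moves with it.
- mat: Round black rubber mat, 154 mm in diameter, 3 mm thick, flat on the bench to the robot's right, fixed. Origin at the centre of its underside.
- carrier1: Blue tube carrier (up to four alike, some may be absent): base block 90 (x) by 56 (y) by 36 mm high with two rows of white tube caps 6 mm high, and an upright grip fin in the middle, 44 (x) by 14 (y) mm, its top 86 mm above the underside. Origin at the centre of the underside, z up. About 0.15 kg. Starts on the bench to the robot's left.
- carrier2: Blue tube carrier (up to four alike, some may be absent): base block 90 (x) by 56 (y) by 36 mm high with two rows of white tube caps 6 mm high, and an upright grip fin in the middle, 44 (x) by 14 (y) mm, its top 86 mm above the underside. Origin at the centre of the underside, z up. About 0.15 kg. Starts on the bench to the robot's left.
- carrier3: Blue tube carrier (up to four alike, some may be absent): base block 90 (x) by 56 (y) by 36 mm high with two rows of white tube caps 6 mm high, and an upright grip fin in the middle, 44 (x) by 14 (y) mm, its top 86 mm above the underside. Origin at the centre of the underside, z up. About 0.15 kg. Starts on the bench to the robot's left.
- carrier4: Blue tube carrier (up to four alike, some may be absent): base block 90 (x) by 56 (y) by 36 mm high with two rows of white tube caps 6 mm high, and an upright grip fin in the middle, 44 (x) by 14 (y) mm, its top 86 mm above the underside. Origin at the centre of the underside, z up. About 0.15 kg. Starts on the bench to the robot's left.
- reagent_bottle: White bottle, 68 mm in diameter, 150 mm high, a bystander. Origin at the centre of its underside.
- tip_box: Grey and clear pipette tip box, 120 x 80 x 67 mm, a bystander. Origin at the centre of its underside.
- wipes_jar: White jar, 90 mm in diameter, 110 mm high, a bystander. Origin at the centre of its underside.
There are look-alikes about, which are no part of the job. Leave any green look-alike of the carrier4 alone.

How it is judged:
By the outcome, as a careful person would: the job done as asked, in the order asked, and still so for the second after the job is handed in, with the robot touching nothing.
Of carrier1, carrier2, carrier3, carrier4 only 2 to 4 are there at a start; the rules pass over those that are not, and their reading is None.
At some moment in a run one of canister, carrier1, carrier2, carrier3, carrier4 may be knocked a few centimetres aside while the robot is not near it.
It also fails if it takes over 210 s, if anything falls off the work surface, if the arm or the gripper's body presses on something with over 40 N, if the wrist force passes 120 N, or if a joint passes its speed limit or range.

## Working session

There is one attempt and no reset: what is moved stays moved. The work goes in short steps, Python scripts to look and compute and a tool call to move; the robot and the scene stay as the last step left them, time stands still between calls to the robot, and variables do not carry over. Pictures are saved under pics/ and viewed, and the job is handed in when it is done.

Besides the shell and the picture viewer there is one more tool, called after "Request:" as name(argument=value, ...), one argument or row to a line, values as JSON. step_arm: Moves the arm, as the interface text tells. Its arguments: {"type":"object","properties":{"rows":{"type":"array","items":{"type":"object","properties":{"hand":{"type":"number"},"slide":{"type":"array","items":{"type":"number"}},"twist":{"type":"array","items":{"type":"number"}}}}}},"required":["rows"]}

```bash
mkdir -p pics; ls
python3 - <<'E'
from station import *
import cv2,json
s=state();print(s)
for n in("side","top","wrist"):
    im=snapshot(n);cv2.imwrite(f"pics/{n}0.png",im[:,:,::-1]);c=calibration(n);print(n,c)
print(finger_overhang)
E
```

```text
pics
{'clock': 0.0, 'q': array([ 66.96662364,  39.53382566, -11.14639668,  89.7466218 ,
         9.01363219,  51.70938531, -12.32544318]), 'joint_vel': array([-0.01963519, -0.03478691, -0.06700562, -0.04279579, -0.05175683,
       -0.00222609,  0.03195716]), 'joint_efforts': array([-3.00234533e-04, -5.39627337e+01, -1.26676485e+00, -1.58544838e+01,
        9.01629013e-03,  9.54643590e-03,  4.79254737e-06]), 'position': array([ 0.26353675, -0.56602276,  0.24746958]), 'tcp_rot': array([[-9.12454467e-04,  4.22233519e-01, -9.06486637e-01],
       [ 1.64366962e-03, -9.06485157e-01, -4.22234484e-01],
       [-9.99998233e-01, -1.87523429e-03,  1.33114023e-04]]), 'contact_force': array([-0.48233145,  0.16299189, -0.34829917]), 'wrist_torque': array([ 0.05546769, -0.01743574,  0.02969395]), 'finger_gap': 0.08505380438805156}
side {'fx': 444.9722312773243, 'fy': 444.9722312773243, 'cx': 276.9209848021917, 'cy': 212.4076934154599, 'extrinsics': array([[-7.12034187e-01, -5.45816108e-01,  4.41692305e-01,
         2.92816413e-02],
       [-7.02144635e-01,  5.53931007e-01, -4.47385014e-01,
        
[... 319 characters left out ...]
0.01543151, -0.98386172,  0.17826379,  0.424687  ],
       [-0.99889586, -0.02308122, -0.04091832,  0.02648651],
       [ 0.04437251, -0.17743553, -0.98313158,  0.98639005],
       [ 0.        ,  0.        ,  0.        ,  1.        ]])}
wrist {'fx': 378.441104845119, 'fy': 378.441104845119, 'cx': 287.29942767476086, 'cy': 213.94753166174107, 'mount': array([[ 6.58884060e-04, -3.18123432e-01,  9.48049075e-01,
        -1.25311086e-01],
       [ 9.99999759e-01,  3.29113911e-06, -6.93884874e-04,
        -5.93433285e-04],
       [ 2.17620876e-04,  9.48049304e-01,  3.18123357e-01,
        -7.98443639e-02],
       [ 0.00000000e+00,  0.00000000e+00,  0.00000000e+00,
         1.00000000e+00]])}
0.017
```

View pics/top0.png

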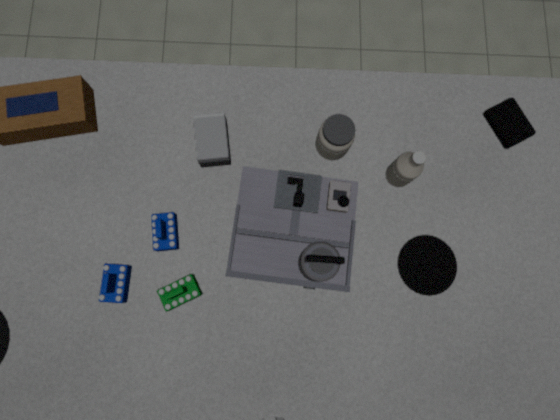

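View pics/side0.png

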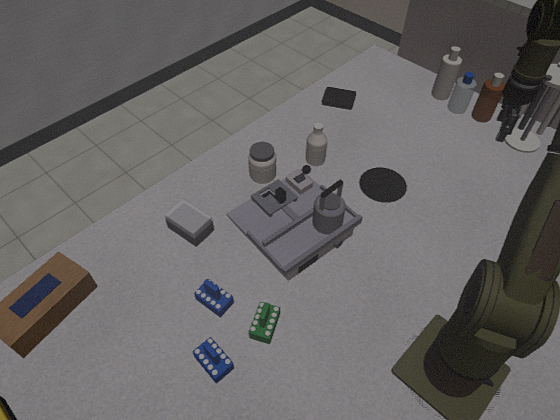

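View pics/wrist0.png

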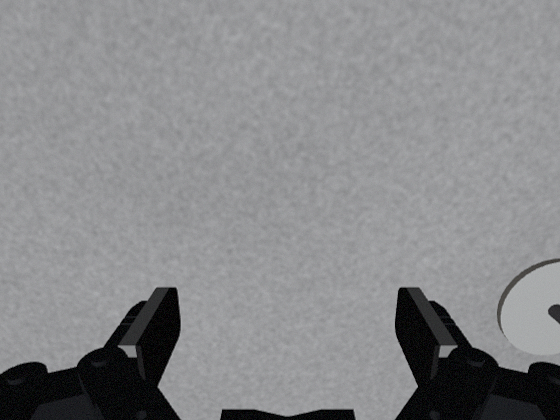

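Top view: two blue carriers at (165,231) and (115,283), a green look-alike at (179,292), canister at (320,261), knob near (298,197), lever ball (343,201), mat (427,265). I'll enlarge for keypoints.

```bash
cat > h.py <<'E'
import numpy as np,cv2
from station import *
def ray(n,u,v,T=None):
    c=calibration(n)
    E=c['extrinsics'] if n!='wrist' else T@c['mount']
    d=E[:3,:3]@np.array([(u-c['cx'])/c['fx'],(v-c['cy'])/c['fy'],1]);return E[:3,3],d
def px2w(n,u,v,z,T=None):
    o,d=ray(n,u,v,T);return o+d*(z-o[2])/d[2]
def w2px(n,P,T=None):
    c=calibration(n);E=c['extrinsics'] if n!='wrist' else T@c['mount']
    p=np.linalg.inv(E)@np.append(P,1);return np.array([c['fx']*p[0]/p[2]+c['cx'],c['fy']*p[1]/p[2]+c['cy']])
def tool():
    s=state();T=np.eye(4);T[:3,:3]=s['tcp_rot'];T[:3,3]=s['position'];return T,s
def crop(src,x0,y0,x1,y1,k,out):
    im=cv2.imread(src)[y0:y1,x0:x1];im=cv2.convertScaleAbs(im,alpha=1.5,beta=20);cv2.imwrite(out,cv2.resize(im,None,fx=k,fy=k,interpolation=cv2.INTER_CUBIC))
E
python3 - <<'E'
from h import *
crop('pics/top0.png',220,155,370,305,4,'pics/t_sh.png')
crop('pics/top0.png',85,200,225,320,5,'pics/t_ca.png')
E
```

```text
(no output)
```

View pics/t_sh.png

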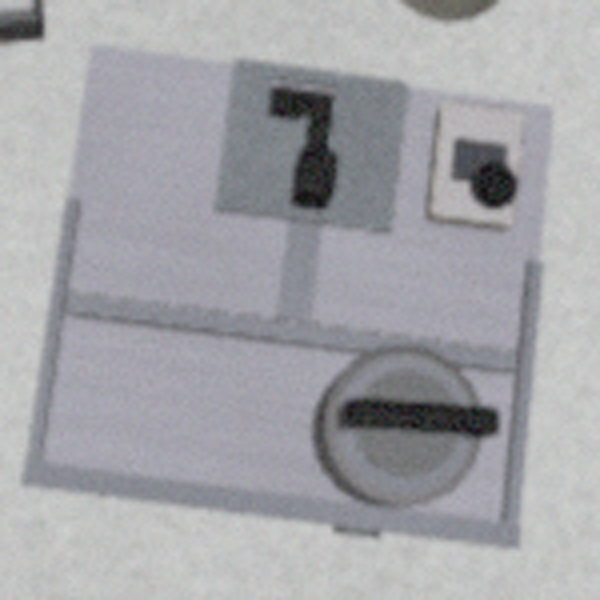

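View pics/t_ca.png

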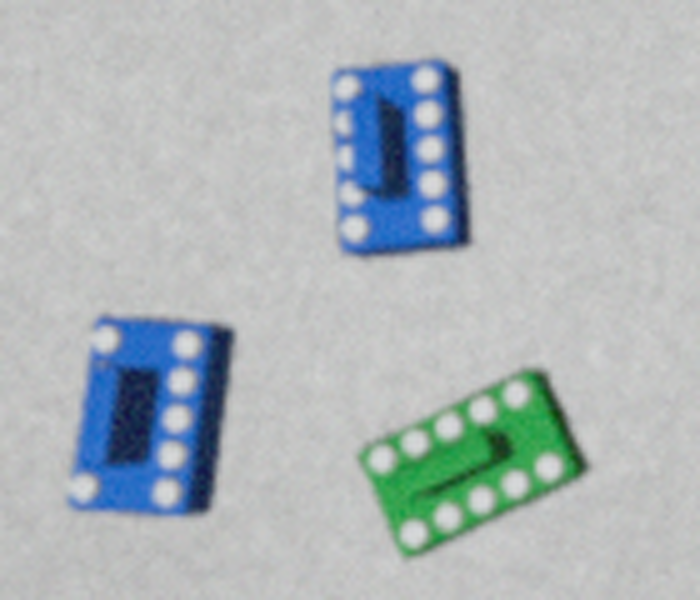

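Run:
```python
from h import *
from scipy.optimize import least_squares
f=lambda x,y,k,x0,y0:(x0+x/k,y0+y/k)
S=[((92,47),(.133,.142,.07)),((552,104),(.133,-.142,.07)),((25,487),(-.133,.142,.088)),((518,545),(-.133,-.142,.088))]
def res(p):
    r=[]
    for c,P in S:
        cs,sn=np.cos(p[2]),np.sin(p[2]);w=[p[0]+cs*P[0]-sn*P[1],p[1]+sn*P[0]+cs*P[1],P[2]]
        r+=list(w2px('top',w)-f(*c,4,220,155))
    return r
s=least_squares(res,[.45,0,0]);print(s.x,np.degrees(s.x[2]),np.round(s.fun,2))
p=s.x
R=np.array([[np.cos(p[2]),-np.sin(p[2])],[np.sin(p[2]),np.cos(p[2])]])
def sh(w):return R.T@(w[:2]-p[:2])
# knob top z=.07+.063 at deck x .176+.002 
w=px2w('top',*f(312,155,4,220,155),.07+.063);print('knobtop?',w)
for n,P in dict(knob=(-.118+.178,0,.133),ball=(-.118+.205-.07*np.sin(.5),-.095,.092+.07*np.cos(.5)),slotend=(-.118+.176+.058,0.,.088)).items():
    w=[*(R@P[:2]+p[:2]),P[2]];q=w2px('top',w);print(n,w,(q-[220,155])*4,q)
# canister grip bar ends at z=.07+.15
a=px2w('top',*f(340,413,4,220,155),.22);b=px2w('top',*f(498,422,4,220,155),.22);print('grip',a,b,np.linalg.norm(a-b),sh((a+b)/2)+[.118,0],np.degrees(np.arctan2(*(b-a)[:2])))
m=px2w('top',427,265,.003);print('mat',m)
for nm,cs in dict(c1=[(345,87),(427,80),(436,218),(354,228)],c2=[(104,340),(188,345),(167,492),(83,489)]).items():
    W=np.array([px2w('top',*f(*c,5,85,200),.042) for c in cs]);print(nm,W.mean(0),np.linalg.norm(W[0]-W[3]),np.linalg.norm(W[0]-W[1]),np.degrees(np.arctan2(*((W[0]-W[3]+W[1]-W[2])[[1,0]]))))
```

```text
[ 0.55407117 -0.03955264 -0.10295402] -5.898830548350715 [-0.63 -0.54  0.25 -0.02 -0.49 -0.07  0.87  0.51]
knobtop? [ 0.62156974 -0.04246131  0.133     ]
knob [np.float64(0.6137534605832242), np.float64(-0.045718975211790996), 0.133] [317.69125724 168.78274323] [299.42281431 197.19568581]
ball [np.float64(0.5974650452746304), np.float64(-0.13954177809805068), np.float64(0.1534307793323261)] [491.72824624 194.09790389] [342.93206156 203.52447597]
slotend [np.float64(0.6694569358224407), np.float64(-0.0514742203216014), 0.088] [321.56704608  93.6176816 ] [300.39176152 178.4044204 ]
grip [ 0.4726631  -0.05024973  0.22      ] [ 0.46968323 -0.12799899  0.22      ] 0.07780633723958241 [ 0.04063555 -0.05782884] -177.80511845032973
mat [ 0.47485343 -0.38237882  0.003     ]
c1 [0.54371757 0.2739495  0.042     ] 0.06850592036139329 0.03909036774396576 7.5567388638323205
c2 [0.41774647 0.3827524  0.042     ] 0.06842927923464964 0.03897189587717597 -2.8674061650128326
```

Request:
step_arm(
  rows=[
    {"hand": 0, "slide": [2.1, 3.25, 0.33], "twist": [0, 0, -0.0337]},
    {"hand": 0, "slide": [2.1, 3.25, 0.33], "twist": [0, 0, -0.0337]},
    {"hand": 0, "slide": [2.1, 3.25, 0.33], "twist": [0, 0, -0.0337]},
    {"hand": 0, "slide": [2.1, 3.25, 0.33], "twist": [0, 0, -0.0337]},
    {"hand": 0, "slide": [2.1, 3.25, 0.33], "twist": [0, 0, -0.0337]},
    {"hand": 0, "slide": [2.1, 3.25, 0.33], "twist": [0, 0, -0.0337]},
    {"hand": 0, "slide": [2.1, 3.25, 0.33], "twist": [0, 0, -0.0337]},
    {"hand": 0, "slide": [2.1, 3.25, 0.33], "twist": [0, 0, -0.0337]},
  ],
)

```text
clock: 0.82
position: [0.4324, -0.3048, 0.2748]
tcp_rot: [[-0.0, 0.164, -0.987], [0.0, -0.987, -0.164], [-1.0, -0.0, 0.0]]
contact_force: [0.6, -0.1, -0.4]
finger_gap: 0.0856
```

Request:
step_arm(
  rows=[
    {"hand": 0, "slide": [2.1, 3.25, 0.33], "twist": [0, 0, -0.0337]},
    {"hand": 0, "slide": [2.1, 3.25, 0.33], "twist": [0, 0, -0.0337]},
    {"hand": 0, "slide": [2.1, 3.25, 0.33], "twist": [0, 0, -0.0337]},
    {"hand": 0, "slide": [2.1, 3.25, 0.33], "twist": [0, 0, -0.0337]},
    {"hand": 0, "slide": [2.1, 3.25, 0.33], "twist": [0, 0, -0.0337]},
    {"hand": 0, "slide": [2.1, 3.25, 0.33], "twist": [0, 0, -0.0337]},
    {"hand": 0, "slide": [2.1, 3.25, 0.33], "twist": [0, 0, -0.0337]},
    {"hand": 0, "slide": [2.1, 3.25, 0.33], "twist": [0, 0, -0.0337]},
  ],
)

```text
clock: 1.48
position: [0.6004, -0.0447, 0.3011]
tcp_rot: [[-0.001, -0.105, -0.995], [-0.0, -0.995, 0.105], [-1.0, 0.0, 0.001]]
contact_force: [0.3, -0.4, -0.1]
finger_gap: 0.0854
```

Run:
```python
from h import *
T,s=tool();np.save('pics/T1.npy',T);im=snapshot('wrist');cv2.imwrite('pics/w1.png',im[:,:,::-1]);print(T,s['q'],s['clock'])
```

```text
[[-6.45824764e-04 -1.04615530e-01 -9.94512531e-01  6.00359085e-01]
 [-1.35225004e-04 -9.94512720e-01  1.04615638e-01 -4.47137535e-02]
 [-9.99999782e-01  2.02046331e-04  6.28134308e-04  3.01090062e-01]
 [ 0.00000000e+00  0.00000000e+00  0.00000000e+00  1.00000000e+00]] [-1.82239009e-01  3.41693509e+01  8.82146433e-02  9.03709405e+01
 -5.08044764e-02  5.54967685e+01 -9.60854638e+01] 1.4833
```

View pics/w1.png

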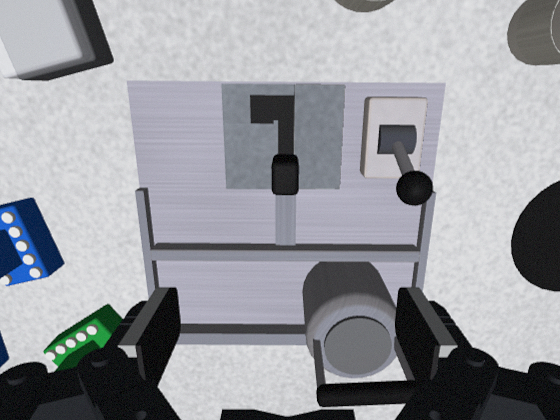

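```bash
python3 - <<'E'
from h import *
from scipy.optimize import least_squares
T=np.load('pics/T1.npy')
S=[('wrist',128,81,.133,.142,.07),('wrist',445,84,.133,-.142,.07),('wrist',414,188,-.118+.205-.07*np.sin(.5),-.095,.092+.07*np.cos(.5))]
f=lambda x,y:(220+x/4,155+y/4)
St=[('top',*f(*a),*b) for a,b in [((92,47),(.133,.142,.07)),((552,104),(.133,-.142,.07)),((25,487),(-.133,.142,.088)),((518,545),(-.133,-.142,.088))]]
def W(p,P):
    cs,sn=np.cos(p[2]),np.sin(p[2]);return np.array([p[0]+cs*P[0]-sn*P[1],p[1]+sn*P[0]+cs*P[1],P[2]])
for L in (S,S+St):
    fn=lambda p:np.concatenate([w2px(s[0],W(p,s[3:]),T)-s[1:3] for s in L])
    s=least_squares(fn,[.55,-.04,-.1]);p=s.x;print(p,np.degrees(p[2]),np.round(s.fun,1))
    for nm,P in dict(kt1=(.074,.011,.133),kt2=(.074,-.011,.133),kt3=(.046,.011,.133),kt4=(.046,-.011,.133),barL=(-.118+.098,.131,.092),barR=(-.118+.098,-.131,.092),railL=(-.118,.142,.088),grip=(-.078,-.058,.22)).items():
        print(nm,w2px('wrist',W(p,P),T))
    print('knob',W(p,(.06,0,.115)))
for u in((318,393),(413,391)):print(px2w('wrist',*u,.22,T))
m=[px2w('wrist',512,235,.003,T)];print(m)
E
python3 -c "
from h import *
crop('pics/w1.png',200,70,460,290,3,'pics/w1c.png')"
```

```text
[ 0.55260887 -0.0393567  -0.10503517] -6.018072142529233 [-1.2 -0.5  1.5 -3.5 -0.3  3.9]
kt1 [272.3535993  159.50417025]
kt2 [300.55186979 159.50882919]
kt3 [272.79240112 194.11520472]
kt4 [300.1622671  194.12176754]
barL [150.53340438 248.74214437]
barR [422.84353517 248.83951115]
railL [152.12519267 332.49636779]
grip [370.24265592 401.32038063]
knob [ 0.6122782  -0.04564723  0.115     ]
[ 0.55279853 -0.03939298 -0.10479192] -6.004134595028734 [-1.2 -0.7  1.6 -3.7 -0.3  3.6 -0.6 -0.1  0.3  0.6 -0.7  0.4  0.7  1.2]
kt1 [272.34821668 159.26248897]
kt2 [300.55234736 159.26031554]
kt3 [272.79573887 193.88751685]
kt4 [300.17112679 193.88764375]
barL [150.5360419  248.58893403]
barR [422.8920957  248.62535864]
railL [152.15068218 332.36953158]
grip [370.31454482 401.0841294 ]
knob [ 0.61246939 -0.04566899  0.115     ]
[ 0.4798987  -0.05356072  0.22      ]
[ 0.47486212 -0.11820279  0.22      ]
[array([ 0.48322675, -0.30425664,  0.003     ])]
```

View pics/w1c.png

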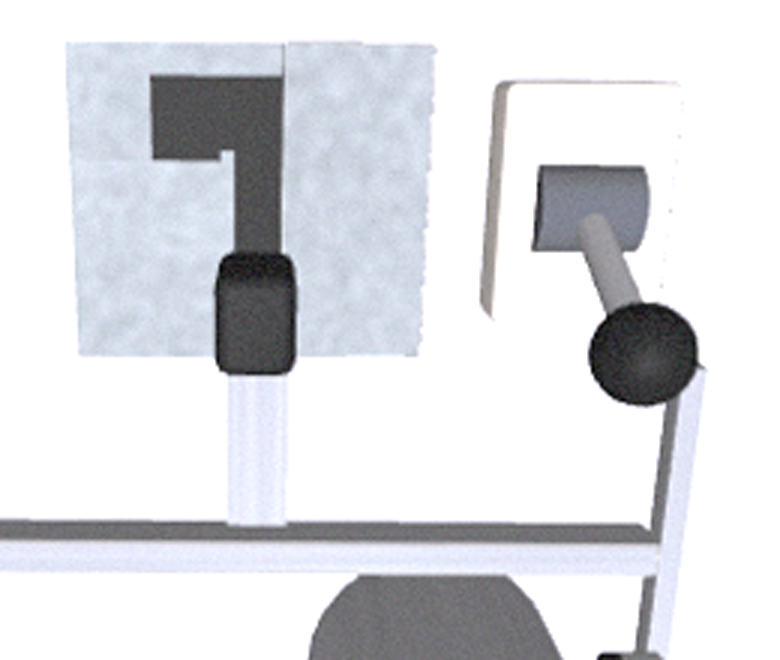

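Request:
step_arm(
  rows=[
    {"hand": 0, "slide": [0.3, 0, -3.5], "twist": [0, 0, 0]},
    {"hand": 0, "slide": [0.3, 0, -3.5], "twist": [0, 0, 0]},
    {"hand": 0, "slide": [0.3, 0, -3.5], "twist": [0, 0, 0]},
    {"hand": 0, "slide": [0.3, 0, -3.3], "twist": [0, 0, 0]},
    {"hand": 0, "slide": [0, 0, -2.5], "twist": [0, 0, 0]},
    {"hand": 0, "slide": [0, 0, -1.5], "twist": [0, 0, 0]},
    {"hand": 0, "slide": [0, 0, -1.0], "twist": [0, 0, 0]},
    {"hand": 0, "slide": [0, 0, 0], "twist": [0, 0, 0]},
  ],
)

```text
clock: 2.2
position: [0.6102, -0.0466, 0.1109]
tcp_rot: [[-0.004, -0.103, -0.995], [0.0, -0.995, 0.103], [-1.0, 0.0, 0.004]]
contact_force: [-0.3, 0.1, 0.3]
finger_gap: 0.0854
```

Request:
step_arm(
  rows=[
    {"hand": 255, "slide": [0, 0, 0], "twist": [0, 0, 0]},
    {"hand": 255, "slide": [0, 0, 0], "twist": [0, 0, 0]},
    {"hand": 255, "slide": [0, 0, 0], "twist": [0, 0, 0]},
    {"hand": 255, "slide": [0, 0, 0], "twist": [0, 0, 0]},
    {"hand": 255, "slide": [0, 0, 0], "twist": [0, 0, 0]},
    {"hand": 255, "slide": [0, 0, 0], "twist": [0, 0, 0]},
    {"hand": 255, "slide": [0, 0, 0], "twist": [0, 0, 0]},
    {"hand": 255, "slide": [0, 0, 0], "twist": [0, 0, 0]},
  ],
)

```text
clock: 2.87
position: [0.6126, -0.0454, 0.1143]
tcp_rot: [[0.002, -0.103, -0.995], [0.001, -0.995, 0.103], [-1.0, -0.002, -0.002]]
contact_force: [-0.7, 3.3, 5.0]
finger_gap: 0.0213
```

Request:
step_arm(
  rows=[
    {"hand": 255, "slide": [0.88, -0.093, 0], "twist": [0, 0, 0]},
    {"hand": 255, "slide": [0.88, -0.093, 0], "twist": [0, 0, 0]},
    {"hand": 255, "slide": [0.88, -0.093, 0], "twist": [0, 0, 0]},
    {"hand": 255, "slide": [0.88, -0.093, 0], "twist": [0, 0, 0]},
    {"hand": 255, "slide": [0.88, -0.093, 0], "twist": [0, 0, 0]},
    {"hand": 255, "slide": [0.88, -0.093, 0], "twist": [0, 0, 0]},
    {"hand": 255, "slide": [0, 0, 0], "twist": [0, 0, 0]},
    {"hand": 255, "slide": [0, 0, 0], "twist": [0, 0, 0]},
  ],
)

```text
clock: 3.53
position: [0.6602, -0.0508, 0.1142]
tcp_rot: [[-0.01, -0.103, -0.995], [0.002, -0.995, 0.103], [-1.0, -0.001, 0.01]]
contact_force: [-13.8, 3.7, 15.2]
finger_gap: 0.0212
```

Request:
step_arm(
  rows=[
    {"hand": 255, "slide": [0.45, -0.05, 0], "twist": [0, 0, 0]},
    {"hand": 255, "slide": [0, 0, 0], "twist": [0, 0, 0]},
    {"hand": 255, "slide": [0.05, 0.5, 0], "twist": [0, 0, 0]},
    {"hand": 255, "slide": [0.05, 0.5, 0], "twist": [0, 0, 0]},
    {"hand": 255, "slide": [0.05, 0.5, 0], "twist": [0, 0, 0]},
    {"hand": 255, "slide": [0.05, 0.5, 0], "twist": [0, 0, 0]},
    {"hand": 255, "slide": [0.03, 0.2, 0], "twist": [0, 0, 0]},
    {"hand": 255, "slide": [0, 0, 0], "twist": [0, 0, 0]},
  ],
)

```text
clock: 4.2
position: [0.6662, -0.0294, 0.1142]
tcp_rot: [[-0.011, -0.103, -0.995], [0.001, -0.995, 0.103], [-1.0, 0.0, 0.011]]
contact_force: [-14.1, 2.1, 16.2]
finger_gap: 0.0211
```

Request:
step_arm(
  rows=[
    {"hand": 255, "slide": [-0.4, 0.04, 0], "twist": [0, 0, 0]},
    {"hand": 255, "slide": [-0.4, 0.04, 0], "twist": [0, 0, 0]},
    {"hand": 255, "slide": [-0.4, 0.04, 0], "twist": [0, 0, 0]},
    {"hand": 255, "slide": [0, 0, 0], "twist": [0, 0, 0]},
    {"hand": 0, "slide": [0, 0, 0], "twist": [0, 0, 0]},
    {"hand": 0, "slide": [0, 0, 0], "twist": [0, 0, 0]},
    {"hand": 0, "slide": [0, 0, 0], "twist": [0, 0, 0]},
    {"hand": 0, "slide": [0, 0, 0], "twist": [0, 0, 0]},
  ],
)

```text
clock: 4.87
position: [0.6597, -0.0296, 0.1129]
tcp_rot: [[0.0, -0.103, -0.995], [-0.0, -0.995, 0.103], [-1.0, 0.0, -0.0]]
contact_force: [-0.7, -0.4, -0.5]
finger_gap: 0.0689
```

Request:
step_arm(
  rows=[
    {"hand": 0, "slide": [0, 0, 2], "twist": [0, 0, 0]},
    {"hand": 0, "slide": [-1, 0, 4], "twist": [0, 0, 0]},
    {"hand": 0, "slide": [-1, 0, 4], "twist": [0, 0, 0]},
    {"hand": 0, "slide": [-1, 0, 4], "twist": [0, 0, 0]},
    {"hand": 0, "slide": [-1, 0, 4], "twist": [0, 0, 0]},
    {"hand": 0, "slide": [-1, 0, 4], "twist": [0, 0, 0]},
    {"hand": 0, "slide": [-1, 0, 4], "twist": [0, 0, 0]},
    {"hand": 0, "slide": [0, 0, 0], "twist": [0, 0, 0]},
  ],
)

```text
clock: 5.53
position: [0.6021, -0.03, 0.382]
tcp_rot: [[0.015, -0.104, -0.994], [-0.0, -0.995, 0.104], [-1.0, -0.001, -0.015]]
contact_force: [1.7, -0.6, 0.3]
finger_gap: 0.0854
```

Run:
```python
from h import *
T,s=tool();np.save('pics/T2.npy',T);im=snapshot('wrist');cv2.imwrite('pics/w2.png',im[:,:,::-1]);print(T,s['q'],s['clock'],s['contact_force'])
im=snapshot('top');cv2.imwrite('pics/top2.png',im[:,:,::-1])
```

```text
[[ 1.53015617e-02 -1.04005122e-01 -9.94459047e-01  6.02088355e-01]
 [-1.74006734e-04 -9.94575750e-01  1.04014650e-01 -2.99802209e-02]
 [-9.99882909e-01 -1.41854401e-03 -1.52366598e-02  3.82025767e-01]
 [ 0.00000000e+00  0.00000000e+00  0.00000000e+00  1.00000000e+00]] [ -1.94135039  29.79973984   0.68418357  83.70237254  -0.3396668
  65.62374294 -97.1828817 ] 5.5333 [ 1.71569434 -0.583314    0.2634054 ]
```

View pics/w2.png

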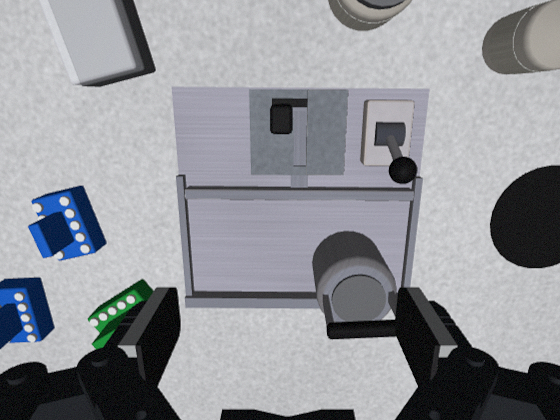

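View pics/top2.png

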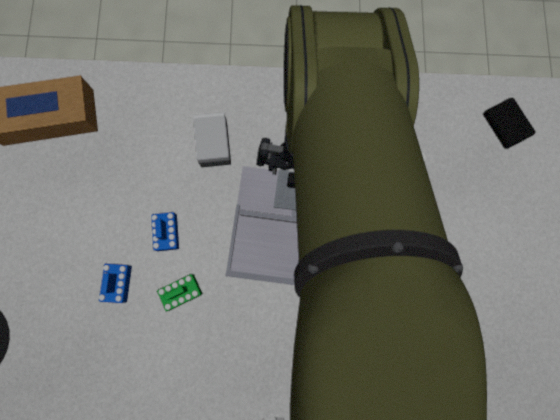

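Request:
step_arm(
  rows=[
    {"hand": 0, "slide": [-0.81, -0.36, 0], "twist": [0, 0, 0.1009]},
    {"hand": 0, "slide": [-0.81, -0.36, 0], "twist": [0, 0, 0.1009]},
    {"hand": 0, "slide": [-0.81, -0.36, -0.5], "twist": [0, 0, 0.1009]},
    {"hand": 0, "slide": [-0.81, -0.36, -0.5], "twist": [0, 0, 0.1009]},
    {"hand": 0, "slide": [-0.81, -0.36, -0.5], "twist": [0, 0, 0.1009]},
    {"hand": 0, "slide": [-0.81, -0.36, -0.5], "twist": [0, 0, 0.1009]},
    {"hand": 0, "slide": [-0.81, -0.36, -0.5], "twist": [0, 0, 0.1009]},
    {"hand": 0, "slide": [-0.81, -0.36, -0.5], "twist": [0, 0, 0.1009]},
  ],
)

```text
clock: 6.3
position: [0.5336, -0.0584, 0.3409]
tcp_rot: [[-0.004, 0.651, -0.759], [0.0, -0.759, -0.651], [-1.0, -0.003, 0.003]]
contact_force: [-0.2, 0.1, 0.4]
finger_gap: 0.0855
```

Request:
step_arm(
  rows=[
    {"hand": 0, "slide": [-0.81, -0.36, -0.8], "twist": [0, 0, 0.1009]},
    {"hand": 0, "slide": [-0.81, -0.36, -0.8], "twist": [0, 0, 0.1009]},
    {"hand": 0, "slide": [-0.81, -0.36, -0.8], "twist": [0, 0, 0.1009]},
    {"hand": 0, "slide": [-0.81, -0.36, -0.8], "twist": [0, 0, 0.1009]},
    {"hand": 0, "slide": [-0.81, -0.36, -0.8], "twist": [0, 0, 0.1009]},
    {"hand": 0, "slide": [-0.81, -0.36, -0.6], "twist": [0, 0, 0.1009]},
    {"hand": 0, "slide": [-0.81, -0.36, -0.6], "twist": [0, 0, 0.1009]},
    {"hand": 0, "slide": [-0.81, -0.36, 0], "twist": [0, 0, 0.1009]},
  ],
)

```text
clock: 6.97
position: [0.4679, -0.0871, 0.2884]
tcp_rot: [[-0.005, 0.999, -0.054], [0.001, -0.054, -0.999], [-1.0, -0.006, -0.001]]
contact_force: [0.2, -0.6, -0.4]
finger_gap: 0.0856
```

Run:
```python
from h import *
T,s=tool();np.save('pics/T3.npy',T);im=snapshot('wrist');cv2.imwrite('pics/w3.png',im[:,:,::-1]);print(T,s['q'],s['clock'],s['contact_force'])
```

```text
[[-0.00549649  0.99850873 -0.05431481  0.46788279]
 [ 0.00133896 -0.05430824 -0.99852332 -0.08711149]
 [-0.999984   -0.00556109 -0.00103846  0.28841927]
 [ 0.          0.          0.          1.        ]] [ 21.76723888  26.60661033 -25.03608948 110.88935972  15.15219972
  46.03290926 -14.71983503] 6.9667 [ 0.22085351 -0.59300496 -0.39051472]
```

View pics/w3.png

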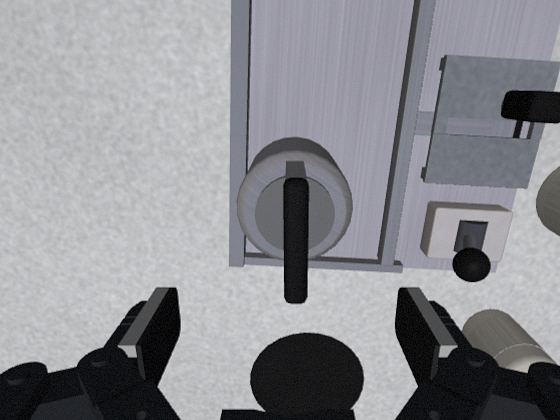

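Run:
```python
from h import *
T=np.load('pics/T3.npy')
a=px2w('wrist',296,179,.22,T);b=px2w('wrist',296,298,.22,T);print(a,b,np.linalg.norm(a-b),(a+b)/2)
print(px2w('wrist',305,367,.003,T))  # mat
for u in((251,378),(364,378),(307,332)):print(px2w('wrist',*u,.003,T))
print(w2px('top',[.47,-.38,.003]))
im=cv2.imread('pics/top0.png');g=(im.max(2)<45).astype(np.uint8);n,l,st,c=cv2.connectedComponentsWithStats(g)
for i in range(1,n):
    if st[i,4]>400:
        print(st[i],c[i]); 
        if 380<c[i][0]<470: 
            x,y,w,h,_=st[i]; print([px2w('top',*q,.003)[:2] for q in [(x,y+h/2),(x+w,y+h/2),(x+w/2,y),(x+w/2,y+h)]],px2w('top',*c[i],.003))
```

```text
[ 0.47183078 -0.05132133  0.22      ] [ 0.46847704 -0.12223301  0.22      ] 0.07099094463442975 [ 0.47015391 -0.08677717  0.22      ]
[ 0.47293522 -0.35719464  0.003     ]
[ 0.40000402 -0.37151157  0.003     ]
[ 0.55098262 -0.37907559  0.003     ]
[ 0.47765133 -0.30284699  0.003     ]
[426.17217183 266.91530119]
[ 24  79  73  60 791] [ 74.41719343 117.49557522]
[ 484   98   51   50 1484] [508.58894879 122.71293801]
[ 398  236   59   59 2711] [426.77351531 264.85798598]
[array([ 0.47230303, -0.30778703]), array([ 0.47494091, -0.45993403]), array([ 0.54885766, -0.38746274]), array([ 0.40038052, -0.37984774])] [ 0.47520075 -0.38181293  0.003     ]
```

Request:
step_arm(
  rows=[
    {"hand": 0, "slide": [0.05, -0.05, -1.5], "twist": [0, 0, 0]},
    {"hand": 0, "slide": [0.05, -0.05, -1.5], "twist": [0, 0, 0]},
    {"hand": 0, "slide": [0, 0, -1.5], "twist": [0, 0, 0]},
    {"hand": 0, "slide": [0, 0, -1.5], "twist": [0, 0, 0]},
    {"hand": 0, "slide": [0, 0, -1], "twist": [0, 0, 0]},
    {"hand": 0, "slide": [0, 0, -0.5], "twist": [0, 0, 0]},
    {"hand": 0, "slide": [0, 0, 0], "twist": [0, 0, 0]},
    {"hand": 0, "slide": [0, 0, 0], "twist": [0, 0, 0]},
  ],
)

```text
clock: 7.68
position: [0.4709, -0.0879, 0.2158]
tcp_rot: [[-0.001, 0.998, -0.06], [0.0, -0.06, -0.998], [-1.0, -0.001, -0.0]]
contact_force: [0.3, 0.6, 0.4]
finger_gap: 0.0855
```

Request:
step_arm(
  rows=[
    {"hand": 0, "slide": [0, 0, -0.4], "twist": [0, 0, 0]},
    {"hand": 255, "slide": [0, 0, 0], "twist": [0, 0, 0]},
    {"hand": 255, "slide": [0, 0, 0], "twist": [0, 0, 0]},
    {"hand": 255, "slide": [0, 0, 0], "twist": [0, 0, 0]},
    {"hand": 255, "slide": [0, 0, 0], "twist": [0, 0, 0]},
    {"hand": 255, "slide": [0, 0, 0], "twist": [0, 0, 0]},
    {"hand": 255, "slide": [0, 0, 0], "twist": [0, 0, 0]},
    {"hand": 255, "slide": [0, 0, 0], "twist": [0, 0, 0]},
  ],
)

```text
clock: 8.35
position: [0.4715, -0.0882, 0.2124]
tcp_rot: [[0.002, 0.998, -0.06], [-0.0, -0.06, -0.998], [-1.0, 0.002, -0.0]]
contact_force: [2.5, -0.1, 0.5]
finger_gap: 0.0126
```

Request:
step_arm(
  rows=[
    {"hand": 255, "slide": [0, 0, 0], "twist": [0, 0, 0]},
    {"hand": 255, "slide": [0, 0, 1], "twist": [0, 0, 0]},
    {"hand": 255, "slide": [0, 0, 2], "twist": [0, 0, 0]},
    {"hand": 255, "slide": [0, 0, 2], "twist": [0, 0, 0]},
    {"hand": 255, "slide": [0, 0, 2], "twist": [0, 0, 0]},
    {"hand": 255, "slide": [0, 0, 1], "twist": [0, 0, 0]},
    {"hand": 255, "slide": [0, 0, 0], "twist": [0, 0, 0]},
    {"hand": 255, "slide": [0, 0, 0], "twist": [0, 0, 0]},
  ],
)

```text
clock: 9.02
position: [0.4701, -0.0882, 0.2916]
tcp_rot: [[-0.001, 0.998, -0.06], [-0.0, -0.06, -0.998], [-1.0, -0.001, 0.0]]
contact_force: [-0.1, -0.1, -4.5]
finger_gap: 0.013
```

Request:
step_arm(
  rows=[
    {"hand": 255, "slide": [0, -1, 0], "twist": [0, 0, 0]},
    {"hand": 255, "slide": [0, -2, 0], "twist": [0, 0, 0]},
    {"hand": 255, "slide": [0.1, -2.5, 0], "twist": [0, 0, 0]},
    {"hand": 255, "slide": [0.1, -3, 0], "twist": [0, 0, 0]},
    {"hand": 255, "slide": [0.1, -3, 0], "twist": [0, 0, 0]},
    {"hand": 255, "slide": [0.1, -3, 0], "twist": [0, 0, 0]},
    {"hand": 255, "slide": [0.1, -3, 0], "twist": [0, 0, 0]},
    {"hand": 255, "slide": [0, -3, 0], "twist": [0, 0, 0]},
  ],
)

```text
clock: 9.68
position: [0.4744, -0.2952, 0.2903]
tcp_rot: [[-0.003, 0.998, -0.06], [0.001, -0.06, -0.998], [-1.0, -0.003, -0.001]]
contact_force: [0.8, 0.8, -4.3]
finger_gap: 0.0126
```

Request:
step_arm(
  rows=[
    {"hand": 255, "slide": [0, -3, 0], "twist": [0, 0, 0]},
    {"hand": 255, "slide": [0, -2.5, 0], "twist": [0, 0, -0.01]},
    {"hand": 255, "slide": [0, -2, 0], "twist": [0, 0, 0]},
    {"hand": 255, "slide": [0, -1.3, 0], "twist": [0, 0, 0]},
    {"hand": 255, "slide": [0, 0, -1], "twist": [0, 0, 0]},
    {"hand": 255, "slide": [0, 0, -2], "twist": [0, 0, 0]},
    {"hand": 255, "slide": [0, 0, -2], "twist": [0, 0, 0]},
    {"hand": 255, "slide": [0, 0, -2], "twist": [0, 0, 0]},
  ],
)

```text
clock: 10.35
position: [0.4748, -0.3795, 0.2194]
tcp_rot: [[-0.002, 0.998, -0.069], [0.003, -0.069, -0.998], [-1.0, -0.003, -0.002]]
contact_force: [0.9, -0.3, -3.2]
finger_gap: 0.0129
```

Request:
step_arm(
  rows=[
    {"hand": 255, "slide": [0, 0, -2], "twist": [0, 0, 0]},
    {"hand": 255, "slide": [0, 0, -2], "twist": [0, 0, 0]},
    {"hand": 255, "slide": [0, 0, -1], "twist": [0, 0, 0]},
    {"hand": 255, "slide": [0, 0, -1], "twist": [0, 0, 0]},
    {"hand": 255, "slide": [0, 0, -0.5], "twist": [0, 0, 0]},
    {"hand": 255, "slide": [0, 0, 0], "twist": [0, 0, 0]},
    {"hand": 255, "slide": [0, 0, 0], "twist": [0, 0, 0]},
    {"hand": 255, "slide": [0, 0, 0], "twist": [0, 0, 0]},
  ],
)

```text
clock: 11.02
position: [0.4765, -0.3814, 0.1581]
tcp_rot: [[0.002, 0.998, -0.07], [-0.001, -0.07, -0.998], [-1.0, 0.002, 0.001]]
contact_force: [-0.0, -0.5, -3.4]
finger_gap: 0.0128
```

Request:
step_arm(
  rows=[
    {"hand": 255, "slide": [0, 0, -0.5], "twist": [0, 0, 0]},
    {"hand": 255, "slide": [0, 0, -0.4], "twist": [0, 0, 0]},
    {"hand": 255, "slide": [0, 0, -0.2], "twist": [0, 0, 0]},
    {"hand": 255, "slide": [0, 0, -0.1], "twist": [0, 0, 0]},
    {"hand": 255, "slide": [0, 0, -0.1], "twist": [0, 0, 0]},
    {"hand": 255, "slide": [0, 0, 0], "twist": [0, 0, 0]},
    {"hand": 255, "slide": [0, 0, 0], "twist": [0, 0, 0]},
    {"hand": 255, "slide": [0, 0, 0], "twist": [0, 0, 0]},
  ],
)

```text
clock: 11.68
position: [0.4761, -0.381, 0.1453]
tcp_rot: [[0.001, 0.998, -0.07], [-0.001, -0.07, -0.998], [-1.0, 0.001, 0.001]]
contact_force: [-1.9, 1.7, 5.5]
finger_gap: 0.0126
```

Landed (vertical force turned positive). Release and rise, then check.

Request:
step_arm(
  rows=[
    {"hand": 0, "slide": [0, 0, 0], "twist": [0, 0, 0]},
    {"hand": 0, "slide": [0, 0, 0], "twist": [0, 0, 0]},
    {"hand": 0, "slide": [0, 0, 0], "twist": [0, 0, 0]},
    {"hand": 0, "slide": [0, 0, 0], "twist": [0, 0, 0]},
    {"hand": 0, "slide": [0, 0, 0], "twist": [0, 0, 0]},
    {"hand": 0, "slide": [0, 0, 0], "twist": [0, 0, 0]},
    {"hand": 0, "slide": [0, 0, 2], "twist": [0, 0, 0]},
    {"hand": 0, "slide": [0, 0, 3], "twist": [0, 0, 0]},
  ],
)

```text
clock: 12.35
position: [0.4739, -0.38, 0.1919]
tcp_rot: [[-0.006, 0.998, -0.069], [0.004, -0.069, -0.998], [-1.0, -0.006, -0.003]]
contact_force: [0.0, -0.2, -0.6]
finger_gap: 0.0856
```

Request:
step_arm(
  rows=[
    {"hand": 0, "slide": [0, 0, 4], "twist": [0, 0, 0]},
    {"hand": 0, "slide": [0, 0, 4], "twist": [0, 0, 0]},
    {"hand": 0, "slide": [0, 0, 4], "twist": [0, 0, 0]},
    {"hand": 0, "slide": [0, 0, 4], "twist": [0, 0, -0.1]},
    {"hand": 0, "slide": [0, 3, 0], "twist": [0, 0, -0.12]},
    {"hand": 0, "slide": [0, 3.5, 0], "twist": [0, 0, -0.12]},
    {"hand": 0, "slide": [0, 3.5, 0], "twist": [0, 0, -0.12]},
    {"hand": 0, "slide": [0, 3.5, 0], "twist": [0, 0, -0.12]},
  ],
)

```text
clock: 13.02
position: [0.4756, -0.2447, 0.3544]
tcp_rot: [[0.001, 0.792, -0.61], [-0.0, -0.61, -0.792], [-1.0, 0.001, -0.0]]
contact_force: [1.2, 0.1, -0.5]
finger_gap: 0.0854
```

Request:
step_arm(
  rows=[
    {"hand": 0, "slide": [0.0, 4, 0], "twist": [0, 0, -0.12]},
    {"hand": 0, "slide": [0, 4, 0], "twist": [0, 0, -0.12]},
    {"hand": 0, "slide": [0, 4, 0], "twist": [0, 0, -0.12]},
    {"hand": 0, "slide": [0, 4, 0], "twist": [0, 0, -0.12]},
    {"hand": 0, "slide": [0, 4, 0], "twist": [0, 0, -0.12]},
    {"hand": 0, "slide": [0, 4, 0], "twist": [0, 0, -0.12]},
    {"hand": 0, "slide": [0, 4, 0], "twist": [0, 0, -0.12]},
    {"hand": 0, "slide": [0, 4, 0], "twist": [0, 0, -0.1]},
  ],
)

```text
clock: 13.68
position: [0.4758, 0.0678, 0.3543]
tcp_rot: [[0.0, -0.002, -1.0], [-0.0, -1.0, 0.002], [-1.0, 0.0, -0.0]]
contact_force: [0.4, -0.4, 0.6]
finger_gap: 0.0855
```

Run:
```python
from h import *
T,s=tool();np.save('pics/T4.npy',T);im=snapshot('wrist');cv2.imwrite('pics/w4.png',im[:,:,::-1]);print(T,s['q'],s['clock'],s['contact_force'])
im=snapshot('top');cv2.imwrite('pics/top4.png',im[:,:,::-1])
im=snapshot('side');cv2.imwrite('pics/side4.png',im[:,:,::-1])
```

```text
[[ 4.00574998e-04 -2.27236182e-03 -9.99997338e-01  4.75818038e-01]
 [-4.31026708e-04 -9.99997326e-01  2.27218914e-03  6.78004678e-02]
 [-9.99999827e-01  4.30115378e-04 -4.01553375e-04  3.54275701e-01]
 [ 0.00000000e+00  0.00000000e+00  0.00000000e+00  1.00000000e+00]] [  -8.75237558   20.84975088   -7.00626842  105.08812602    3.10409444
   54.22883587 -107.2491538 ] 13.6833 [ 0.36056507 -0.40510827  0.55603235]
```

View pics/w4.png

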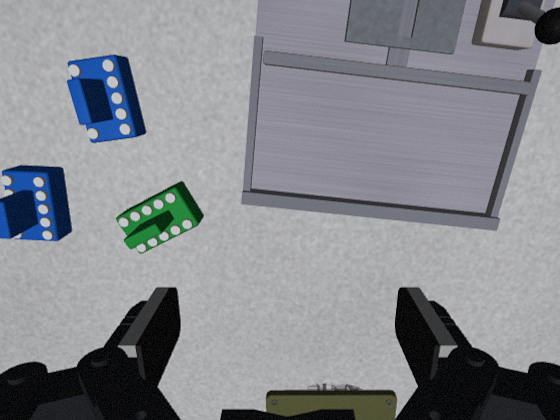

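View pics/top4.png

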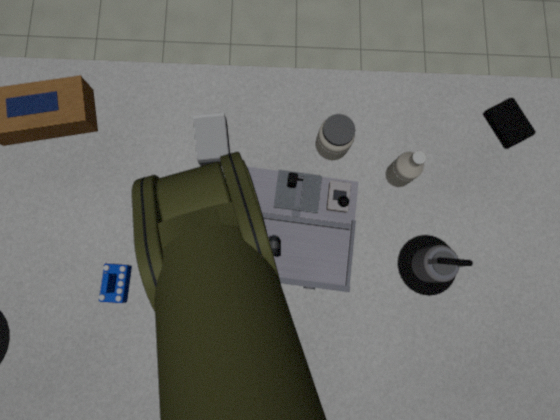

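View pics/side4.png

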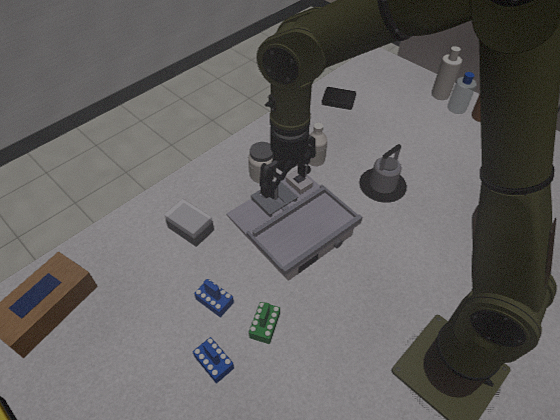

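Run:
```python
from h import *
T=np.load('pics/T4.npy')
print('grip pred top',w2px('top',[.476,-.381,.153]), 'base ctr',w2px('top',[.476,-.381,.003]),'side',w2px('side',[.476,-.381,.153]))
a=px2w('top',437,262,.153);b=px2w('top',471,264,.153);print(a,b,(a+b)/2)
for nm,cs in dict(c1=[(73,70),(108,65),(125,130),(92,134)]).items():
    W=np.array([px2w('wrist',*c,.042,T) for c in cs]);print(nm,W.mean(0),np.linalg.norm(W[0]-W[3]),np.linalg.norm(W[0]-W[1]),np.degrees(np.arctan2(*((W[0]-W[3]+W[1]-W[2])[[1,0]]))))
crop('pics/top4.png',380,220,490,310,6,'pics/c4.png')
crop('pics/side4.png',340,130,430,210,7,'pics/c4s.png')
```

```text
grip pred top [454.58915407 261.38681244] base ctr [426.44226603 264.53461571] side [391.48464851 149.4366483 ]
[ 0.4739981  -0.34225225  0.153     ] [ 0.47102823 -0.41682198  0.153     ] [ 0.47251317 -0.37953712  0.153     ]
c1 [0.54177714 0.27554991 0.042     ] 0.0688474149020425 0.03896728363227534 7.469642065193592
```

View pics/c4.png

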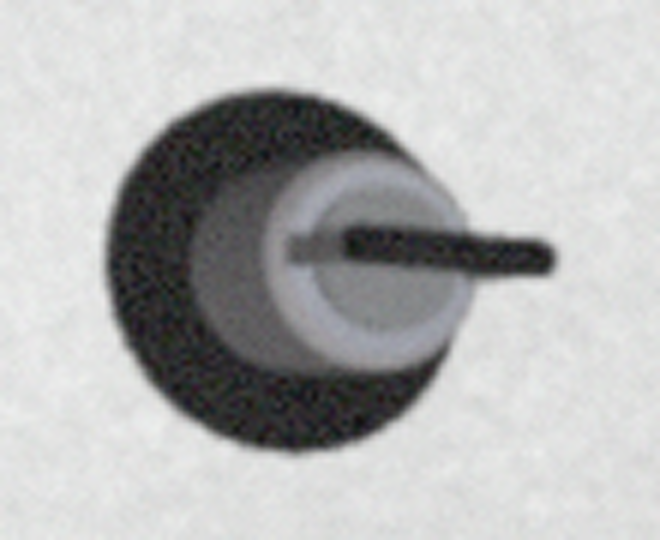

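View pics/c4s.png

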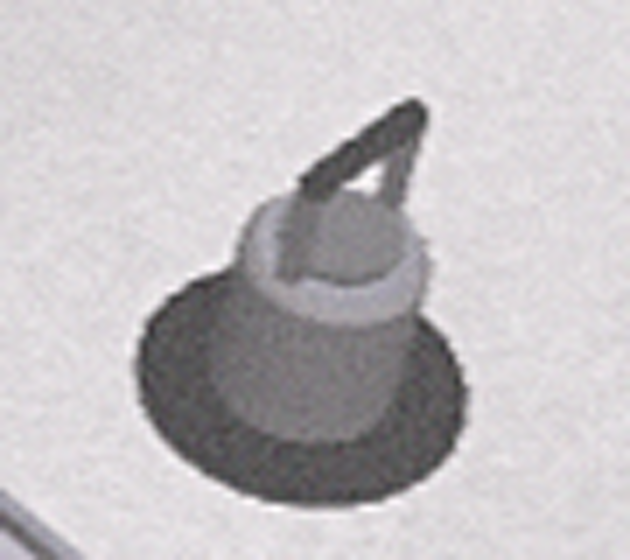

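Request:
step_arm(
  rows=[
    {"hand": 0, "slide": [0.9, 2.9, -1.8], "twist": [0, 0, 0.0187]},
    {"hand": 0, "slide": [0.95, 2.95, -1.9], "twist": [0, 0, 0.0187]},
    {"hand": 0, "slide": [0.95, 2.95, -1.9], "twist": [0, 0, 0.0187]},
    {"hand": 0, "slide": [0.95, 2.95, -1.9], "twist": [0, 0, 0.0187]},
    {"hand": 0, "slide": [0.95, 2.95, -1.9], "twist": [0, 0, 0.0187]},
    {"hand": 0, "slide": [0.95, 2.95, -1.9], "twist": [0, 0, 0.0187]},
    {"hand": 0, "slide": [0.95, 2.95, -1.9], "twist": [0, 0, 0.0187]},
    {"hand": 0, "slide": [0, 0, 0], "twist": [0, 0, 0]},
  ],
)

```text
clock: 14.5
position: [0.5412, 0.2777, 0.218]
tcp_rot: [[-0.004, 0.141, -0.99], [0.003, -0.99, -0.141], [-1.0, -0.003, 0.004]]
contact_force: [-0.4, 1.6, 0.7]
finger_gap: 0.085
```

Run:
```python
from h import *
T,s=tool();np.save('pics/T5.npy',T);im=snapshot('wrist');cv2.imwrite('pics/w5.png',im[:,:,::-1]);print(T,s['q'],s['clock'])
```

```text
[[-0.00434533  0.14140429 -0.9899424   0.54121756]
 [ 0.0026142  -0.98994675 -0.14141638  0.27768031]
 [-0.99998714 -0.00320241  0.00393198  0.21799628]
 [ 0.          0.          0.          1.        ]] [ -26.73535363   40.20569277   -8.1833782    94.48637667    6.98169032
   45.93760765 -119.75269971] 14.5
```

View pics/w5.png

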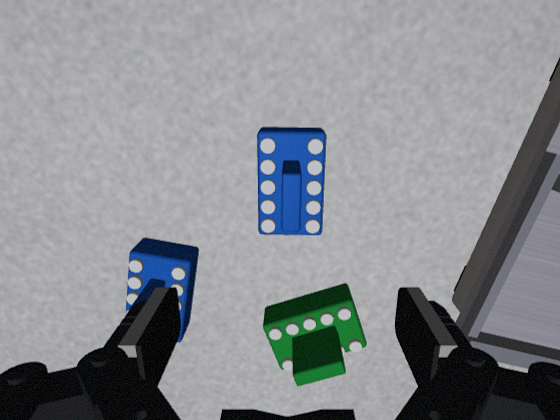

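Run:
```python
from h import *
T=np.load('pics/T5.npy')
for nm,cs in dict(c1=[(267,146),(316,146),(312,227),(268,227)]).items():
    W=np.array([px2w('wrist',*c,.042,T) for c in cs]);print(nm,W.mean(0),np.linalg.norm(W[0]-W[3]),np.linalg.norm(W[0]-W[1]),np.degrees(np.arctan2(*((W[0]-W[3]+W[1]-W[2])[[1,0]]))))
print(w2px('wrist',[.5425,.2747,.042],T),px2w('wrist',291,235,.086,T),px2w('wrist',291,165,.086,T))
```

```text
c1 [0.54192393 0.27571682 0.042     ] 0.06856099734092576 0.03879195296072089 7.255990442476881
[292.04482691 187.43679294] [0.5183343  0.27227061 0.086     ] [0.56957099 0.27974253 0.086     ]
```

Request:
step_arm(
  rows=[
    {"hand": 0, "slide": [0.1, -0.2, -3], "twist": [0, 0, -0.015]},
    {"hand": 0, "slide": [0, 0, -3], "twist": [0, 0, 0]},
    {"hand": 0, "slide": [0, 0, -3], "twist": [0, 0, 0]},
    {"hand": 0, "slide": [0, 0, -2.5], "twist": [0, 0, 0]},
    {"hand": 0, "slide": [0, 0, -1.5], "twist": [0, 0, 0]},
    {"hand": 0, "slide": [0, 0, -1], "twist": [0, 0, 0]},
    {"hand": 0, "slide": [0, 0, 0], "twist": [0, 0, 0]},
    {"hand": 0, "slide": [0, 0, 0], "twist": [0, 0, 0]},
  ],
)

```text
clock: 15.22
position: [0.5439, 0.2691, 0.0827]
tcp_rot: [[0.001, 0.118, -0.993], [-0.001, -0.993, -0.118], [-1.0, 0.001, -0.001]]
contact_force: [-0.2, 0.5, 0.4]
finger_gap: 0.0856
```

Request:
step_arm(
  rows=[
    {"hand": 0, "slide": [-0.2, 0.65, 0], "twist": [0, 0, 0.008]},
    {"hand": 0, "slide": [0, 0, -0.7], "twist": [0, 0, 0]},
    {"hand": 0, "slide": [0, 0, -0.7], "twist": [0, 0, 0]},
    {"hand": 0, "slide": [0, 0, 0], "twist": [0, 0, 0]},
    {"hand": 255, "slide": [0, 0, 0], "twist": [0, 0, 0]},
    {"hand": 255, "slide": [0, 0, 0], "twist": [0, 0, 0]},
    {"hand": 255, "slide": [0, 0, 0], "twist": [0, 0, 0]},
    {"hand": 255, "slide": [0, 0, 0], "twist": [0, 0, 0]},
  ],
)

```text
clock: 15.88
position: [0.5413, 0.2768, 0.0683]
tcp_rot: [[0.0, 0.127, -0.992], [0.0, -0.992, -0.127], [-1.0, 0.0, -0.0]]
contact_force: [0.5, 0.2, 0.2]
finger_gap: 0.0386
```

Request:
step_arm(
  rows=[
    {"hand": 255, "slide": [0, 0, 0], "twist": [0, 0, 0]},
    {"hand": 255, "slide": [0, 0, 0], "twist": [0, 0, 0]},
    {"hand": 255, "slide": [0, 0, 0], "twist": [0, 0, 0]},
    {"hand": 255, "slide": [0, 0, 0], "twist": [0, 0, 0]},
    {"hand": 255, "slide": [0, 0, 0], "twist": [0, 0, 0]},
    {"hand": 255, "slide": [0, 0, 0], "twist": [0, 0, 0]},
    {"hand": 255, "slide": [0, 0, 0], "twist": [0, 0, 0]},
    {"hand": 255, "slide": [0, 0, 0], "twist": [0, 0, 0]},
  ],
)

```text
clock: 16.55
position: [0.5412, 0.2767, 0.0681]
tcp_rot: [[0.0, 0.127, -0.992], [-0.0, -0.992, -0.127], [-1.0, 0.0, 0.0]]
contact_force: [0.3, -1.1, 0.1]
finger_gap: 0.0127
```

Request:
step_arm(
  rows=[
    {"hand": 255, "slide": [0, 0, 2], "twist": [0, 0, 0]},
    {"hand": 255, "slide": [0, 0, 3.5], "twist": [0, 0, 0]},
    {"hand": 255, "slide": [0, 0, 3.5], "twist": [0, 0, 0]},
    {"hand": 255, "slide": [0, 0, 3.5], "twist": [0, 0, 0]},
    {"hand": 255, "slide": [0, 0, 2], "twist": [0, 0, 0]},
    {"hand": 255, "slide": [-0.5, -3.0, 0], "twist": [0, 0, -0.023]},
    {"hand": 255, "slide": [-0.5, -3.0, 0], "twist": [0, 0, -0.023]},
    {"hand": 255, "slide": [-0.5, -3.0, 0], "twist": [0, 0, -0.023]},
  ],
)

```text
clock: 17.22
position: [0.5256, 0.1864, 0.2134]
tcp_rot: [[0.0, 0.059, -0.998], [0.0, -0.998, -0.059], [-1.0, -0.0, -0.0]]
contact_force: [-0.2, -0.6, -2.3]
finger_gap: 0.0128
```

Request:
step_arm(
  rows=[
    {"hand": 255, "slide": [-0.6, -3.5, 0], "twist": [0, 0, -0.023]},
    {"hand": 255, "slide": [-0.6, -3.5, 0], "twist": [0, 0, -0.023]},
    {"hand": 255, "slide": [-0.6, -3.5, 0], "twist": [0, 0, -0.023]},
    {"hand": 255, "slide": [-0.6, -3.5, 0], "twist": [0, 0, -0.023]},
    {"hand": 255, "slide": [-0.6, -3.5, 0], "twist": [0, 0, -0.023]},
    {"hand": 255, "slide": [-0.6, -3.5, 0], "twist": [0, 0, -0.023]},
    {"hand": 255, "slide": [-0.6, -3, 0], "twist": [0, 0, -0.023]},
    {"hand": 255, "slide": [-0.4, -1, 0], "twist": [0, 0, 0]},
  ],
)

```text
clock: 17.88
position: [0.4785, -0.0689, 0.213]
tcp_rot: [[-0.002, -0.11, -0.994], [-0.003, -0.994, 0.11], [-1.0, 0.004, 0.001]]
contact_force: [0.5, -0.6, -2.5]
finger_gap: 0.0136
```

Request:
step_arm(
  rows=[
    {"hand": 255, "slide": [0, 0, 0], "twist": [0, 0, 0]},
    {"hand": 255, "slide": [0, 0, 0], "twist": [0, 0, 0]},
    {"hand": 255, "slide": [0, 0, 0], "twist": [0, 0, 0]},
    {"hand": 255, "slide": [0, 0, 0], "twist": [0, 0, 0]},
    {"hand": 255, "slide": [0, 0, 0], "twist": [0, 0, 0]},
    {"hand": 255, "slide": [0, 0, 0], "twist": [0, 0, 0]},
    {"hand": 255, "slide": [0, 0, 0], "twist": [0, 0, 0]},
    {"hand": 255, "slide": [0, 0, 0], "twist": [0, 0, 0]},
  ],
)

```text
clock: 18.55
position: [0.4802, -0.0627, 0.2131]
tcp_rot: [[-0.0, -0.101, -0.995], [-0.0, -0.995, 0.101], [-1.0, 0.0, 0.0]]
contact_force: [-1.0, 0.3, -1.6]
finger_gap: 0.0131
```

Run:
```python
from h import *
T,s=tool();np.save('pics/T6.npy',T);im=snapshot('wrist');cv2.imwrite('pics/w6.png',im[:,:,::-1])
p=[.5528,-.0394,-.1048]
def W(P):
    cs,sn=np.cos(p[2]),np.sin(p[2]);return np.array([p[0]+cs*P[0]-sn*P[1],p[1]+sn*P[0]+cs*P[1],P[2]])
for P in((-.118,.134,.088),(-.118,-.134,.088),(-.132,.142,.088),(.012,.131,.092),(.012,-.131,.092),(.133,.142,.07),(.133,-.142,.07)):print(P,w2px('wrist',W(P),T))
```

```text
(-0.118, 0.134, 0.088) [ 62.38895218 269.93229212]
(-0.118, -0.134, 0.088) [426.97092287 271.1204808 ]
(-0.132, 0.142, 0.088) [ 55.1690617  286.78179655]
(0.012, 0.131, 0.092) [24.26225638 82.71858691]
(0.012, -0.131, 0.092) [449.84820956  84.10647077]
(0.133, 0.142, 0.07) [ -16.00222453 -142.0783418 ]
(0.133, -0.142, 0.07) [ 483.24610299 -140.44899625]
```

View pics/w6.png

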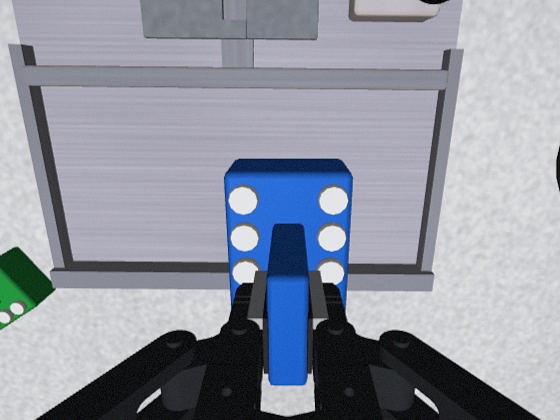

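Request:
step_arm(
  rows=[
    {"hand": 255, "slide": [0, 0, -1.2], "twist": [0, 0, 0]},
    {"hand": 255, "slide": [0, 0, -1.5], "twist": [0, 0, 0]},
    {"hand": 255, "slide": [0, 0, -1.5], "twist": [0, 0, 0]},
    {"hand": 255, "slide": [0, 0, -1.5], "twist": [0, 0, 0]},
    {"hand": 255, "slide": [0, 0, -1], "twist": [0, 0, 0]},
    {"hand": 255, "slide": [0, 0, -0.5], "twist": [0, 0, 0]},
    {"hand": 255, "slide": [0, 0, 0], "twist": [0, 0, 0]},
    {"hand": 255, "slide": [0, 0, 0], "twist": [0, 0, 0]},
  ],
)

```text
clock: 19.27
position: [0.4803, -0.0631, 0.1412]
tcp_rot: [[0.0, -0.102, -0.995], [-0.0, -0.995, 0.102], [-1.0, 0.0, -0.0]]
contact_force: [0.3, 1.3, -1.4]
finger_gap: 0.0133
```

Request:
step_arm(
  rows=[
    {"hand": 255, "slide": [0, 0, -0.2], "twist": [0, 0, 0]},
    {"hand": 255, "slide": [0, 0, -0.1], "twist": [0, 0, 0]},
    {"hand": 255, "slide": [0, 0, 0], "twist": [0, 0, 0]},
    {"hand": 255, "slide": [0, 0, 0], "twist": [0, 0, 0]},
    {"hand": 255, "slide": [0, 0, 0], "twist": [0, 0, 0]},
    {"hand": 255, "slide": [0, 0, 0], "twist": [0, 0, 0]},
    {"hand": 255, "slide": [0, 0, 0], "twist": [0, 0, 0]},
    {"hand": 255, "slide": [0, 0, 0], "twist": [0, 0, 0]},
  ],
)

```text
clock: 19.93
position: [0.4802, -0.0631, 0.1382]
tcp_rot: [[0.0, -0.102, -0.995], [-0.0, -0.995, 0.102], [-1.0, 0.0, -0.0]]
contact_force: [-1.0, -0.5, -1.5]
finger_gap: 0.0135
```

Request:
step_arm(
  rows=[
    {"hand": 255, "slide": [0, 0, -0.1], "twist": [0, 0, 0]},
    {"hand": 255, "slide": [0, 0, 0], "twist": [0, 0, 0]},
    {"hand": 100, "slide": [0, 0, 0], "twist": [0, 0, 0]},
    {"hand": 100, "slide": [0, 0, 0], "twist": [0, 0, 0]},
    {"hand": 100, "slide": [0, 0, 0], "twist": [0, 0, 0]},
    {"hand": 100, "slide": [0, 0, 0], "twist": [0, 0, 0]},
    {"hand": 100, "slide": [0, 0, 0], "twist": [0, 0, 0]},
    {"hand": 100, "slide": [0, 0, 0], "twist": [0, 0, 0]},
  ],
)

```text
clock: 20.6
position: [0.4802, -0.0632, 0.137]
tcp_rot: [[-0.0, -0.102, -0.995], [-0.0, -0.995, 0.102], [-1.0, 0.0, 0.0]]
contact_force: [0.7, 0.6, -0.1]
finger_gap: 0.052
```

Request:
step_arm(
  rows=[
    {"hand": 100, "slide": [0, 0, 2], "twist": [0, 0, 0]},
    {"hand": 100, "slide": [0, 0, 3], "twist": [0, 0, 0]},
    {"hand": 0, "slide": [0, 0, 3.5], "twist": [0, 0, 0]},
    {"hand": 0, "slide": [0, 0, 3], "twist": [0, 0, 0]},
    {"hand": 0, "slide": [-0.7, 3.9, 0], "twist": [0, 0, 0.0055]},
    {"hand": 0, "slide": [-0.7, 3.9, 0], "twist": [0, 0, 0.0055]},
    {"hand": 0, "slide": [-0.7, 3.9, 0], "twist": [0, 0, 0.0055]},
    {"hand": 0, "slide": [-0.7, 3.9, 0], "twist": [0, 0, 0.0055]},
  ],
)

```text
clock: 21.27
position: [0.4517, 0.0942, 0.2524]
tcp_rot: [[0.001, -0.081, -0.997], [0.0, -0.997, 0.081], [-1.0, -0.0, -0.001]]
contact_force: [1.0, 0.3, -0.8]
finger_gap: 0.085
```

Request:
step_arm(
  rows=[
    {"hand": 0, "slide": [-0.7, 3.9, 0], "twist": [0, 0, 0.0055]},
    {"hand": 0, "slide": [-0.7, 3.9, 0], "twist": [0, 0, 0.0055]},
    {"hand": 0, "slide": [-0.7, 3.9, 0], "twist": [0, 0, 0.0055]},
    {"hand": 0, "slide": [-0.7, 3.9, 0], "twist": [0, 0, 0.0055]},
    {"hand": 0, "slide": [-0.7, 3.9, 0], "twist": [0, 0, 0.005]},
    {"hand": 0, "slide": [0, 3.9, 0], "twist": [0, 0, 0]},
    {"hand": 0, "slide": [0, 2, 0], "twist": [0, 0, 0]},
    {"hand": 0, "slide": [0, 0, 0], "twist": [0, 0, 0]},
  ],
)

```text
clock: 21.93
position: [0.4155, 0.3537, 0.2521]
tcp_rot: [[0.0, -0.045, -0.999], [0.005, -0.999, 0.045], [-1.0, -0.005, 0.0]]
contact_force: [0.3, -0.1, -0.5]
finger_gap: 0.0856
```

Run:
```python
from h import *
T,s=tool();np.save('pics/T7.npy',T);im=snapshot('wrist');cv2.imwrite('pics/w7.png',im[:,:,::-1]);print(T,s['q'],s['clock'])
im=snapshot('top');cv2.imwrite('pics/top7.png',im[:,:,::-1])
```

```text
[[ 1.13454079e-04 -4.50839657e-02 -9.98983195e-01  4.15477252e-01]
 [ 5.27276115e-03 -9.98969287e-01  4.50839369e-02  3.53711496e-01]
 [-9.99986092e-01 -5.27251474e-03  1.24379842e-04  2.52072751e-01]
 [ 0.00000000e+00  0.00000000e+00  0.00000000e+00  1.00000000e+00]] [ -41.11191308   32.98265248   -6.50133242  103.60268265    4.84540512
   43.46139607 -142.66393185] 21.9333
```

View pics/w7.png

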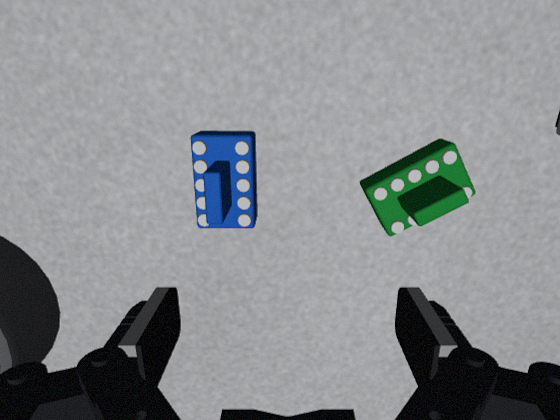

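View pics/top7.png

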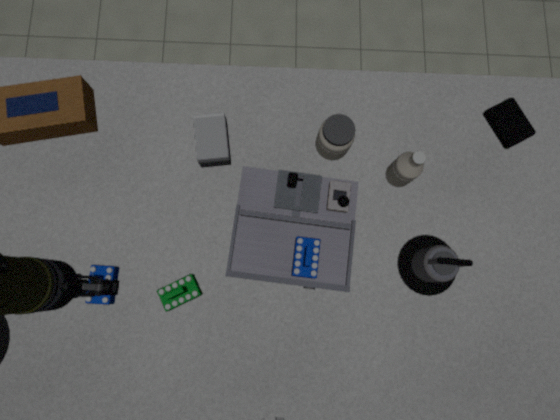

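Run:
```python
from h import *
T=np.load('pics/T7.npy')
for nm,cs in dict(c2=[(199,148),(242,148),(244,220),(203,220)]).items():
    W=np.array([px2w('wrist',*c,.042,T) for c in cs]);print(nm,W.mean(0),np.linalg.norm(W[0]-W[3]),np.linalg.norm(W[0]-W[1]),np.degrees(np.arctan2(*((W[0]-W[3]+W[1]-W[2])[[1,0]]))))
```

```text
c2 [0.41295445 0.41438584 0.042     ] 0.06756357125075632 0.03806281295172978 -3.42476019737929
```

Request:
step_arm(
  rows=[
    {"hand": 0, "slide": [0, 0.25, 0], "twist": [0, 0, 0.124]},
    {"hand": 0, "slide": [0, 0.25, 0], "twist": [0, 0, 0.124]},
    {"hand": 0, "slide": [0, 0.25, 0], "twist": [0, 0, 0.124]},
    {"hand": 0, "slide": [0, 0.25, 0], "twist": [0, 0, 0.124]},
    {"hand": 0, "slide": [0, 0.25, 0], "twist": [0, 0, 0.124]},
    {"hand": 0, "slide": [0, 0.25, 0], "twist": [0, 0, 0.124]},
    {"hand": 0, "slide": [0, 0.25, 0], "twist": [0, 0, 0.124]},
    {"hand": 0, "slide": [0, 0.25, 0], "twist": [0, 0, 0.124]},
  ],
)

```text
clock: 22.7
position: [0.4179, 0.3643, 0.2519]
tcp_rot: [[0.0, 0.809, -0.588], [-0.002, -0.588, -0.809], [-1.0, 0.001, 0.002]]
contact_force: [-0.2, -0.0, 0.1]
finger_gap: 0.0854
```

Request:
step_arm(
  rows=[
    {"hand": 0, "slide": [0, 0.25, 0], "twist": [0, 0, 0.124]},
    {"hand": 0, "slide": [0, 0.25, 0], "twist": [0, 0, 0.124]},
    {"hand": 0, "slide": [0, 0.25, 0], "twist": [0, 0, 0.124]},
    {"hand": 0, "slide": [0, 0.25, 0], "twist": [0, 0, 0.124]},
    {"hand": 0, "slide": [0, 0.25, 0], "twist": [0, 0, 0.124]},
    {"hand": 0, "slide": [0, 0.25, 0], "twist": [0, 0, 0.124]},
    {"hand": 0, "slide": [0, 0.25, 0], "twist": [0, 0, 0.124]},
    {"hand": 0, "slide": [0, 0.25, 0], "twist": [0, 0, 0.124]},
  ],
)

```text
clock: 23.37
position: [0.4181, 0.3843, 0.2518]
tcp_rot: [[0.001, 0.935, 0.355], [-0.003, 0.355, -0.935], [-1.0, -0.0, 0.003]]
contact_force: [0.1, 0.9, 0.5]
finger_gap: 0.0856
```

Request:
step_arm(
  rows=[
    {"hand": 0, "slide": [0, 0.25, 0], "twist": [0, 0, 0.124]},
    {"hand": 0, "slide": [0, 0.25, 0], "twist": [0, 0, 0.124]},
    {"hand": 0, "slide": [0, 0.25, 0], "twist": [0, 0, 0.124]},
    {"hand": 0, "slide": [0, 0.25, 0], "twist": [0, 0, 0.124]},
    {"hand": 0, "slide": [0, 0.25, 0], "twist": [0, 0, 0.124]},
    {"hand": 0, "slide": [0, 0.25, 0], "twist": [0, 0, 0.124]},
    {"hand": 0, "slide": [0, 0.25, 0], "twist": [0, 0, 0.124]},
    {"hand": 0, "slide": [0, 0.0, 0], "twist": [0, 0, 0.124]},
  ],
)

```text
clock: 24.03
position: [0.4181, 0.4023, 0.2517]
tcp_rot: [[0.001, 0.213, 0.977], [-0.002, 0.977, -0.213], [-1.0, -0.002, 0.001]]
contact_force: [-0.7, 0.1, 0.1]
finger_gap: 0.0853
```

Request:
step_arm(
  rows=[
    {"hand": 0, "slide": [0, 0, -1], "twist": [0, 0, 0.12]},
    {"hand": 0, "slide": [0, 0, -1], "twist": [0, 0, 0.03]},
    {"hand": 0, "slide": [0, 0, -1], "twist": [0, 0, 0]},
    {"hand": 0, "slide": [0, 0, -1], "twist": [0, 0, 0]},
    {"hand": 0, "slide": [0, 0, 0], "twist": [0, 0, 0]},
    {"hand": 0, "slide": [0, 0, 0], "twist": [0, 0, 0]},
    {"hand": 0, "slide": [0, 0, 0], "twist": [0, 0, 0]},
    {"hand": 0, "slide": [0, 0, 0], "twist": [0, 0, 0]},
  ],
)

```text
clock: 24.7
position: [0.4172, 0.4048, 0.2127]
tcp_rot: [[0.001, 0.069, 0.998], [0.001, 0.998, -0.069], [-1.0, 0.001, 0.001]]
contact_force: [0.7, 0.1, 0.6]
finger_gap: 0.0854
```

Run:
```python
from h import *
T,s=tool();np.save('pics/T8.npy',T);im=snapshot('wrist');cv2.imwrite('pics/w8.png',im[:,:,::-1]);print(T,s['q'],s['clock'])
```

```text
[[ 6.86789612e-04  6.91366662e-02  9.97606962e-01  4.17199497e-01]
 [ 9.03394927e-04  9.97606747e-01 -6.91372732e-02  4.04826451e-01]
 [-9.99999356e-01  9.48715829e-04  6.22688237e-04  2.12674084e-01]
 [ 0.00000000e+00  0.00000000e+00  0.00000000e+00  1.00000000e+00]] [-19.55701327  47.56951734 -54.11156152  98.45727989  44.77244837
  58.13170762  -4.11680885] 24.7
```

View pics/w8.png

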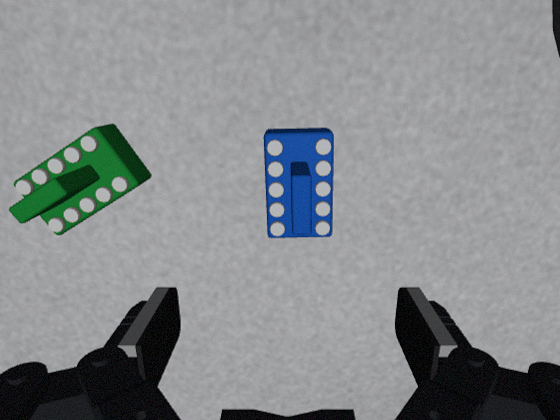

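Run:
```python
from h import *
T=np.load('pics/T8.npy')
W=np.array([px2w('wrist',*c,.042,T) for c in [(275,147),(323,147),(322,228),(278,228)]]);d=W[3]-W[0]+W[2]-W[1];print(W.mean(0),np.linalg.norm(W[0]-W[3]),np.linalg.norm(W[0]-W[1]),np.degrees(np.arctan2(d[1],d[0])))
```

```text
[0.41212872 0.41494887 0.042     ] 0.06746124577122961 0.037390460929359985 -2.699798872673881
```

Request:
step_arm(
  rows=[
    {"hand": 0, "slide": [-0.47, 0.99, -1], "twist": [0, 0, 0.015]},
    {"hand": 0, "slide": [0, 0, -2.5], "twist": [0, 0, 0]},
    {"hand": 0, "slide": [0, 0, -2.5], "twist": [0, 0, 0]},
    {"hand": 0, "slide": [0, 0, -2.5], "twist": [0, 0, 0]},
    {"hand": 0, "slide": [0, 0, -2], "twist": [0, 0, 0]},
    {"hand": 0, "slide": [0, 0, -1.5], "twist": [0, 0, 0]},
    {"hand": 0, "slide": [0, 0, -1], "twist": [0, 0, 0]},
    {"hand": 0, "slide": [0, 0, 0], "twist": [0, 0, 0]},
  ],
)

```text
clock: 25.42
position: [0.4114, 0.4138, 0.0799]
tcp_rot: [[-0.002, 0.053, 0.999], [-0.002, 0.999, -0.053], [-1.0, -0.003, -0.002]]
contact_force: [-0.3, 0.0, 0.1]
finger_gap: 0.0855
```

Request:
step_arm(
  rows=[
    {"hand": 0, "slide": [0, 0, 0], "twist": [0, 0, 0]},
    {"hand": 0, "slide": [0, 0, 0], "twist": [0, 0, 0]},
    {"hand": 0, "slide": [0, 0, 0], "twist": [0, 0, 0]},
    {"hand": 0, "slide": [0, 0, 0], "twist": [0, 0, 0]},
    {"hand": 0, "slide": [0, 0, 0], "twist": [0, 0, 0]},
    {"hand": 0, "slide": [0, 0, 0], "twist": [0, 0, 0]},
    {"hand": 0, "slide": [0, 0, 0], "twist": [0, 0, 0]},
    {"hand": 0, "slide": [0, 0, 0], "twist": [0, 0, 0]},
  ],
)

```text
clock: 26.08
position: [0.4125, 0.4142, 0.0822]
tcp_rot: [[0.0, 0.054, 0.999], [0.0, 0.999, -0.054], [-1.0, 0.0, 0.0]]
contact_force: [-0.2, -0.2, -0.9]
finger_gap: 0.0854
```

Request:
step_arm(
  rows=[
    {"hand": 0, "slide": [0, 0.05, -0.7], "twist": [0, 0, 0]},
    {"hand": 0, "slide": [0, 0, -0.7], "twist": [0, 0, 0]},
    {"hand": 0, "slide": [0, 0, 0], "twist": [0, 0, 0]},
    {"hand": 255, "slide": [0, 0, 0], "twist": [0, 0, 0]},
    {"hand": 255, "slide": [0, 0, 0], "twist": [0, 0, 0]},
    {"hand": 255, "slide": [0, 0, 0], "twist": [0, 0, 0]},
    {"hand": 255, "slide": [0, 0, 0], "twist": [0, 0, 0]},
    {"hand": 255, "slide": [0, 0, 0], "twist": [0, 0, 0]},
  ],
)

```text
clock: 26.75
position: [0.4125, 0.4149, 0.0683]
tcp_rot: [[0.0, 0.054, 0.999], [0.0, 0.999, -0.054], [-1.0, 0.0, 0.0]]
contact_force: [-0.1, -0.3, 0.5]
finger_gap: 0.0257
```

Request:
step_arm(
  rows=[
    {"hand": 255, "slide": [0, 0, 0], "twist": [0, 0, 0]},
    {"hand": 255, "slide": [0, 0, 0], "twist": [0, 0, 0]},
    {"hand": 255, "slide": [0, 0, 0], "twist": [0, 0, 0]},
    {"hand": 255, "slide": [0, 0, 2], "twist": [0, 0, 0]},
    {"hand": 255, "slide": [0, 0, 4], "twist": [0, 0, 0]},
    {"hand": 255, "slide": [0, 0, 4], "twist": [0, 0, 0]},
    {"hand": 255, "slide": [0, 0, 4], "twist": [0, 0, 0]},
    {"hand": 255, "slide": [0, 0, 2], "twist": [0, 0, 0]},
  ],
)

```text
clock: 27.42
position: [0.4125, 0.4165, 0.2325]
tcp_rot: [[0.002, 0.053, 0.999], [0.005, 0.999, -0.053], [-1.0, 0.005, 0.002]]
contact_force: [0.8, 0.2, -0.8]
finger_gap: 0.013
```

Request:
step_arm(
  rows=[
    {"hand": 255, "slide": [0, 0, 0], "twist": [0, 0, 0]},
    {"hand": 255, "slide": [0.2, -1, 0], "twist": [0, 0, 0]},
    {"hand": 255, "slide": [0.4, -2, 0], "twist": [0, 0, 0]},
    {"hand": 255, "slide": [0.5, -3, 0], "twist": [0, 0, 0]},
    {"hand": 255, "slide": [0.6, -3, 0], "twist": [0, 0, -0.01]},
    {"hand": 255, "slide": [0.6, -3, 0], "twist": [0, 0, -0.01]},
    {"hand": 255, "slide": [0.6, -3, 0], "twist": [0, 0, -0.01]},
    {"hand": 255, "slide": [0.6, -3, 0], "twist": [0, 0, -0.01]},
  ],
)

```text
clock: 28.08
position: [0.4466, 0.2309, 0.2259]
tcp_rot: [[-0.004, 0.094, 0.996], [-0.004, 0.996, -0.094], [-1.0, -0.004, -0.003]]
contact_force: [0.3, 0.2, -2.0]
finger_gap: 0.0133
```

Request:
step_arm(
  rows=[
    {"hand": 255, "slide": [0.5, -3, 0], "twist": [0, 0, -0.005]},
    {"hand": 255, "slide": [0.5, -3, 0], "twist": [0, 0, -0.005]},
    {"hand": 255, "slide": [0.5, -3, 0], "twist": [0, 0, 0]},
    {"hand": 255, "slide": [0.5, -3, 0], "twist": [0, 0, 0]},
    {"hand": 255, "slide": [0.5, -3, 0], "twist": [0, 0, 0]},
    {"hand": 255, "slide": [0.5, -3, 0], "twist": [0, 0, 0]},
    {"hand": 255, "slide": [0.5, -3, 0], "twist": [0, 0, 0]},
    {"hand": 255, "slide": [0.5, -1.5, 0], "twist": [0, 0, 0]},
  ],
)

```text
clock: 28.75
position: [0.4852, 0.0033, 0.2253]
tcp_rot: [[-0.007, 0.109, 0.994], [-0.005, 0.994, -0.109], [-1.0, -0.006, -0.006]]
contact_force: [-0.6, -0.9, -2.0]
finger_gap: 0.0133
```

Request:
step_arm(
  rows=[
    {"hand": 255, "slide": [0, 0, 0], "twist": [0, 0, 0]},
    {"hand": 255, "slide": [0, 0, 0], "twist": [0, 0, 0]},
    {"hand": 255, "slide": [0, 0, 0], "twist": [0, 0, 0]},
    {"hand": 255, "slide": [0, 0, 0], "twist": [0, 0, 0]},
    {"hand": 255, "slide": [0, 0, 0], "twist": [0, 0, 0]},
    {"hand": 255, "slide": [0, 0, 0], "twist": [0, 0, 0]},
    {"hand": 255, "slide": [0, 0, 0], "twist": [0, 0, 0]},
    {"hand": 255, "slide": [0, 0, 0], "twist": [0, 0, 0]},
  ],
)

```text
clock: 29.42
position: [0.4874, 0.0102, 0.2282]
tcp_rot: [[0.0, 0.103, 0.995], [0.0, 0.995, -0.103], [-1.0, 0.0, 0.0]]
contact_force: [-0.1, 0.3, -1.4]
finger_gap: 0.0136
```

Run:
```python
from h import *
T,s=tool();np.save('pics/T9.npy',T);im=snapshot('wrist');cv2.imwrite('pics/w9.png',im[:,:,::-1]);print(T,s['q'])
```

```text
[[ 1.40109831e-04  1.02850402e-01  9.94696826e-01  4.87418405e-01]
 [ 5.52608628e-05  9.94696833e-01 -1.02850411e-01  1.01552652e-02]
 [-9.99999989e-01  6.93781584e-05  1.33683203e-04  2.28166740e-01]
 [ 0.00000000e+00  0.00000000e+00  0.00000000e+00  1.00000000e+00]] [ 28.33077599  41.58763346 -59.20022256 112.89966061  45.68750656
  52.82685776  29.23502413]
```

View pics/w9.png

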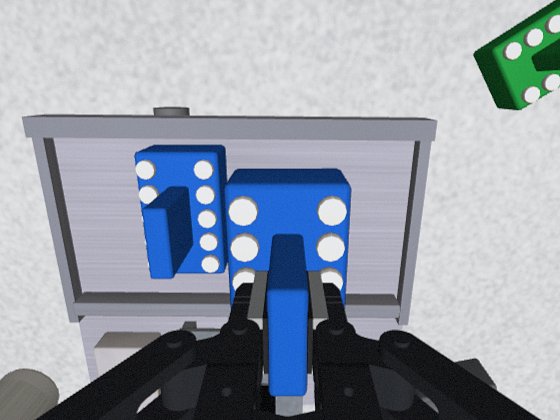

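Run:
```python
from h import *
T=np.load('pics/T9.npy');p=[.5528,-.0394,-.1048];R=np.array([[np.cos(p[2]),-np.sin(p[2])],[np.sin(p[2]),np.cos(p[2])]])
for c in [(204,170),(210,264),(145,170)]:
    w=px2w('wrist',*c,.112,T);print(R.T@(w[:2]-p[:2])+[.118,0])
for c in [(125,138),(400,138)]:print('railtop',R.T@(px2w('wrist',*c,.088,T)[:2]-p[:2])+[.118,0])
print('tcp tgt',R.T@(np.array([.4874,-.0014])-p[:2])+[.118,0])
```

```text
[ 0.01489742 -0.01197721]
[ 0.08216844 -0.01237822]
[ 0.0149473  -0.05018309]
railtop [-0.00243972 -0.07049249]
railtop [-0.00270709  0.12015802]
tcp tgt [0.0489837  0.03095013]
```

Request:
step_arm(
  rows=[
    {"hand": 255, "slide": [0, -0.6, 0], "twist": [0, 0, 0]},
    {"hand": 255, "slide": [0, -0.55, 0], "twist": [0, 0, 0]},
    {"hand": 255, "slide": [0, 0, -1.5], "twist": [0, 0, 0]},
    {"hand": 255, "slide": [0, 0, -2], "twist": [0, 0, 0]},
    {"hand": 255, "slide": [0, 0, -2], "twist": [0, 0, 0]},
    {"hand": 255, "slide": [0, 0, -1], "twist": [0, 0, 0]},
    {"hand": 255, "slide": [0, 0, 0], "twist": [0, 0, 0]},
    {"hand": 255, "slide": [0, 0, 0], "twist": [0, 0, 0]},
  ],
)

```text
clock: 30.13
position: [0.4875, -0.0019, 0.1631]
tcp_rot: [[-0.001, 0.104, 0.995], [0.0, 0.995, -0.104], [-1.0, 0.0, -0.001]]
contact_force: [-0.3, -0.4, -0.7]
finger_gap: 0.0136
```

Request:
step_arm(
  rows=[
    {"hand": 255, "slide": [0, 0, 0], "twist": [0, 0, 0]},
    {"hand": 255, "slide": [0, 0, 0], "twist": [0, 0, 0]},
    {"hand": 255, "slide": [0, 0, 0], "twist": [0, 0, 0]},
    {"hand": 255, "slide": [0, 0, 0], "twist": [0, 0, 0]},
    {"hand": 255, "slide": [0, 0, 0], "twist": [0, 0, 0]},
    {"hand": 255, "slide": [0, 0, 0], "twist": [0, 0, 0]},
    {"hand": 255, "slide": [0, 0, 0], "twist": [0, 0, 0]},
    {"hand": 255, "slide": [0, 0, 0], "twist": [0, 0, 0]},
  ],
)

```text
clock: 30.8
position: [0.4875, -0.0017, 0.1631]
tcp_rot: [[0.0, 0.104, 0.995], [0.0, 0.995, -0.104], [-1.0, 0.0, 0.0]]
contact_force: [-0.3, -0.3, -1.5]
finger_gap: 0.013
```

Request:
step_arm(
  rows=[
    {"hand": 255, "slide": [0, 0, -1], "twist": [0, 0, 0]},
    {"hand": 255, "slide": [0, 0, -0.8], "twist": [0, 0, 0]},
    {"hand": 255, "slide": [0, 0, -0.4], "twist": [0, 0, 0]},
    {"hand": 255, "slide": [0, 0, -0.2], "twist": [0, 0, 0]},
    {"hand": 255, "slide": [0, 0, -0.15], "twist": [0, 0, 0]},
    {"hand": 255, "slide": [0, 0, 0], "twist": [0, 0, 0]},
    {"hand": 255, "slide": [0, 0, 0], "twist": [0, 0, 0]},
    {"hand": 255, "slide": [0, 0, 0], "twist": [0, 0, 0]},
  ],
)

```text
clock: 31.47
position: [0.4869, -0.0018, 0.1384]
tcp_rot: [[-0.0, 0.103, 0.995], [-0.001, 0.995, -0.103], [-1.0, -0.001, -0.0]]
contact_force: [-4.3, -0.9, 8.0]
finger_gap: 0.0129
```

Request:
step_arm(
  rows=[
    {"hand": 255, "slide": [0, 0, -0.05], "twist": [0, 0, 0]},
    {"hand": 255, "slide": [0, 0, 0], "twist": [0, 0, 0]},
    {"hand": 120, "slide": [0, 0, 0], "twist": [0, 0, 0]},
    {"hand": 120, "slide": [0, 0, 0], "twist": [0, 0, 0]},
    {"hand": 120, "slide": [0, 0, 0], "twist": [0, 0, 0]},
    {"hand": 120, "slide": [0, 0, 0], "twist": [0, 0, 0]},
    {"hand": 120, "slide": [0, 0, 0], "twist": [0, 0, 0]},
    {"hand": 120, "slide": [0, 0, 0], "twist": [0, 0, 0]},
  ],
)

```text
clock: 32.13
position: [0.4875, -0.0017, 0.137]
tcp_rot: [[-0.0, 0.104, 0.995], [0.0, 0.995, -0.104], [-1.0, 0.0, -0.0]]
contact_force: [-0.0, -0.2, 0.1]
finger_gap: 0.045
```

Request:
step_arm(
  rows=[
    {"hand": 120, "slide": [0, 0, 2], "twist": [0, 0, 0]},
    {"hand": 120, "slide": [0, 0, 3], "twist": [0, 0, 0]},
    {"hand": 120, "slide": [0, 0, 3.5], "twist": [0, 0, 0]},
    {"hand": 120, "slide": [0, 0, 3.5], "twist": [0, 0, 0]},
    {"hand": 0, "slide": [0, 0, 3], "twist": [0, 0, 0]},
    {"hand": 0, "slide": [0, 0, 1], "twist": [0, 0, 0]},
    {"hand": 0, "slide": [0, 0, 0], "twist": [0, 0, 0]},
    {"hand": 0, "slide": [0, 0, 0], "twist": [0, 0, 0]},
  ],
)

```text
clock: 32.8
position: [0.4872, -0.0022, 0.2966]
tcp_rot: [[-0.0, 0.104, 0.995], [-0.001, 0.995, -0.104], [-1.0, -0.001, -0.0]]
contact_force: [-0.3, -0.7, -1.0]
finger_gap: 0.085
```

Run:
```python
from h import *
T,s=tool();np.save('pics/T10.npy',T);im=snapshot('wrist');cv2.imwrite('pics/w10.png',im[:,:,::-1]);print(T,s['q'])
im=snapshot('side');cv2.imwrite('pics/side10.png',im[:,:,::-1])
```

```text
[[-2.17064168e-04  1.04148732e-01  9.94561710e-01  4.87225670e-01]
 [-7.28322220e-04  9.94561453e-01 -1.04148865e-01 -2.21547928e-03]
 [-9.99999711e-01 -7.46968379e-04 -1.40029818e-04  2.96601950e-01]
 [ 0.00000000e+00  0.00000000e+00  0.00000000e+00  1.00000000e+00]] [ 33.01257074  36.70093193 -63.7932061  107.78822909  38.16487993
  60.28696988  37.27842399]
```

View pics/w10.png

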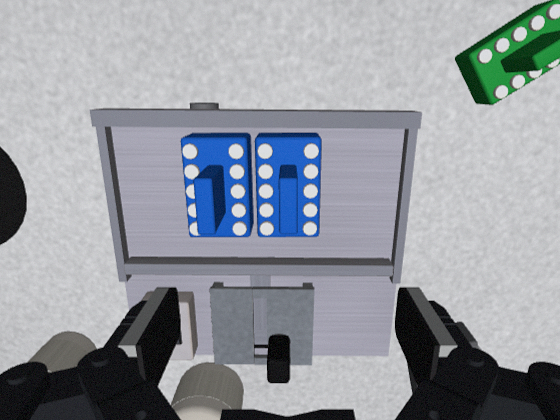

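View pics/side10.png

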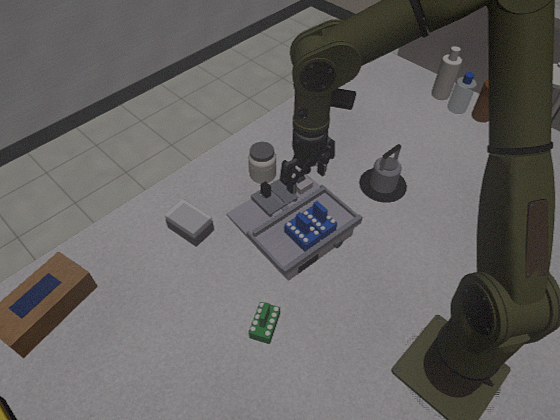

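Request:
step_arm(
  rows=[
    {"hand": 0, "slide": [2.5, -0.4, 0], "twist": [0, 0, 0]},
    {"hand": 0, "slide": [3, -0.5, 0], "twist": [0, 0, 0]},
    {"hand": 0, "slide": [3.1, -0.5, 0], "twist": [0, 0, 0]},
    {"hand": 0, "slide": [3.1, -0.5, 0], "twist": [0, 0, 0]},
    {"hand": 0, "slide": [3, -0.5, 0], "twist": [0, 0, 0]},
    {"hand": 0, "slide": [2.5, -0.4, 0], "twist": [0, 0, 0]},
    {"hand": 0, "slide": [0, 0, 0], "twist": [0, 0, 0]},
    {"hand": 0, "slide": [0, 0, 0], "twist": [0, 0, 0]},
  ],
)

```text
clock: 33.57
position: [0.6593, -0.0297, 0.2942]
tcp_rot: [[-0.004, 0.104, 0.995], [0.0, 0.995, -0.104], [-1.0, -0.0, -0.004]]
contact_force: [-0.2, -0.3, 0.2]
finger_gap: 0.0853
```

Run:
```python
from h import *
T,s=tool();np.save('pics/T11.npy',T);im=snapshot('wrist');cv2.imwrite('pics/w11.png',im[:,:,::-1]);print(T,s['q'])
```

```text
[[-3.94854589e-03  1.04049528e-01  9.94564279e-01  6.59274261e-01]
 [ 3.45997388e-04  9.94572115e-01 -1.04048974e-01 -2.96648605e-02]
 [-9.99992145e-01 -6.67255064e-05 -3.96311450e-03  2.94221226e-01]
 [ 0.00000000e+00  0.00000000e+00  0.00000000e+00  1.00000000e+00]] [ 25.23886537  49.14972895 -58.48770672  78.2086093   41.65798789
  75.49895922  49.68437585]
```

View pics/w11.png

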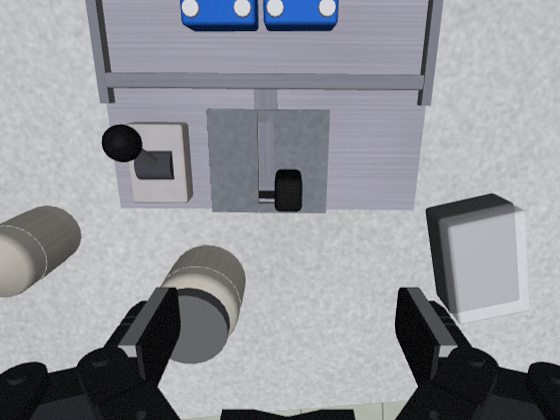

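Run:
```python
from h import *
T=np.load('pics/T11.npy');print(px2w('wrist',192,325,.11,T),px2w('top',338,128,.11),px2w('wrist',289,190,.133,T),w2px('wrist',[.6597,-.0296,.133],T))
```

```text
[ 0.78015238 -0.1343007   0.11      ] [ 0.7899843  -0.13856006  0.11      ] [ 0.6512807  -0.02786559  0.133     ] [287.91172688 200.49690746]
```

Request:
step_arm(
  rows=[
    {"hand": 0, "slide": [0, 0, -3.5], "twist": [0, 0, 0]},
    {"hand": 0, "slide": [0, 0, -3.5], "twist": [0, 0, 0]},
    {"hand": 0, "slide": [0, 0, -3.5], "twist": [0, 0, 0]},
    {"hand": 0, "slide": [0, 0, -3], "twist": [0, 0, 0]},
    {"hand": 0, "slide": [0, 0, -2], "twist": [0, 0, 0]},
    {"hand": 0, "slide": [0, 0, -1.5], "twist": [0, 0, 0]},
    {"hand": 0, "slide": [0, 0, -0.5], "twist": [0, 0, 0]},
    {"hand": 0, "slide": [0, 0, 0], "twist": [0, 0, 0]},
  ],
)

```text
clock: 34.28
position: [0.6584, -0.0297, 0.1212]
tcp_rot: [[-0.002, 0.103, 0.995], [-0.0, 0.995, -0.103], [-1.0, -0.0, -0.002]]
contact_force: [0.1, 0.6, 0.7]
finger_gap: 0.0852
```

Request:
step_arm(
  rows=[
    {"hand": 0, "slide": [0, 0, 0], "twist": [0, 0, 0]},
    {"hand": 0, "slide": [0, 0, 0], "twist": [0, 0, 0]},
    {"hand": 0, "slide": [0, 0, 0], "twist": [0, 0, 0]},
    {"hand": 0, "slide": [0, 0, 0], "twist": [0, 0, 0]},
    {"hand": 0, "slide": [0, 0, 0], "twist": [0, 0, 0]},
    {"hand": 0, "slide": [0, 0, 0], "twist": [0, 0, 0]},
    {"hand": 0, "slide": [0, 0, 0], "twist": [0, 0, 0]},
    {"hand": 0, "slide": [0, 0, 0], "twist": [0, 0, 0]},
  ],
)

```text
clock: 34.95
position: [0.6595, -0.0298, 0.1222]
tcp_rot: [[0.0, 0.104, 0.995], [0.0, 0.995, -0.104], [-1.0, 0.0, 0.0]]
contact_force: [0.1, -0.7, -0.0]
finger_gap: 0.085
```

Down 9 mm more and grip.

Request:
step_arm(
  rows=[
    {"hand": 0, "slide": [0, 0, -0.5], "twist": [0, 0, 0]},
    {"hand": 0, "slide": [0, 0, -0.4], "twist": [0, 0, 0]},
    {"hand": 0, "slide": [0, 0, 0], "twist": [0, 0, 0]},
    {"hand": 255, "slide": [0, 0, 0], "twist": [0, 0, 0]},
    {"hand": 255, "slide": [0, 0, 0], "twist": [0, 0, 0]},
    {"hand": 255, "slide": [0, 0, 0], "twist": [0, 0, 0]},
    {"hand": 255, "slide": [0, 0, 0], "twist": [0, 0, 0]},
    {"hand": 255, "slide": [0, 0, 0], "twist": [0, 0, 0]},
  ],
)

```text
clock: 35.62
position: [0.6596, -0.0297, 0.1133]
tcp_rot: [[0.0, 0.104, 0.995], [0.0, 0.995, -0.104], [-1.0, 0.0, 0.0]]
contact_force: [0.3, 1.1, -0.3]
finger_gap: 0.0254
```

Request:
step_arm(
  rows=[
    {"hand": 255, "slide": [0, 0, 0], "twist": [0, 0, 0]},
    {"hand": 255, "slide": [0, 0, 0], "twist": [0, 0, 0]},
    {"hand": 255, "slide": [0, 0, 0], "twist": [0, 0, 0]},
    {"hand": 255, "slide": [0, 0, 0], "twist": [0, 0, 0]},
    {"hand": 255, "slide": [0.4, -0.04, 0], "twist": [0, 0, 0]},
    {"hand": 255, "slide": [0.4, -0.04, 0], "twist": [0, 0, 0]},
    {"hand": 255, "slide": [0.3, -0.03, 0], "twist": [0, 0, 0]},
    {"hand": 255, "slide": [0, 0, 0], "twist": [0, 0, 0]},
  ],
)

```text
clock: 36.28
position: [0.6659, -0.0297, 0.1133]
tcp_rot: [[-0.01, 0.102, 0.995], [-0.0, 0.995, -0.102], [-1.0, -0.001, -0.01]]
contact_force: [-14.1, 0.8, 11.4]
finger_gap: 0.0212
```

Request:
step_arm(
  rows=[
    {"hand": 255, "slide": [0.2, -0.02, 0], "twist": [0, 0, 0]},
    {"hand": 255, "slide": [0, 0, 0], "twist": [0, 0, 0]},
    {"hand": 255, "slide": [-0.05, -0.5, 0], "twist": [0, 0, 0]},
    {"hand": 255, "slide": [-0.05, -0.5, 0], "twist": [0, 0, 0]},
    {"hand": 255, "slide": [-0.05, -0.5, 0], "twist": [0, 0, 0]},
    {"hand": 255, "slide": [-0.05, -0.5, 0], "twist": [0, 0, 0]},
    {"hand": 255, "slide": [-0.03, -0.25, 0], "twist": [0, 0, 0]},
    {"hand": 255, "slide": [0, 0, 0], "twist": [0, 0, 0]},
  ],
)

```text
clock: 36.95
position: [0.6652, -0.0512, 0.1133]
tcp_rot: [[-0.01, 0.101, 0.995], [0.002, 0.995, -0.101], [-1.0, 0.001, -0.01]]
contact_force: [-14.1, 3.4, 9.6]
finger_gap: 0.0214
```

Request:
step_arm(
  rows=[
    {"hand": 255, "slide": [-0.6, 0.063, 0], "twist": [0, 0, 0]},
    {"hand": 255, "slide": [-0.7, 0.073, 0], "twist": [0, 0, 0]},
    {"hand": 255, "slide": [-0.7, 0.073, 0], "twist": [0, 0, 0]},
    {"hand": 255, "slide": [-0.7, 0.073, 0], "twist": [0, 0, 0]},
    {"hand": 255, "slide": [-0.7, 0.073, 0], "twist": [0, 0, 0]},
    {"hand": 255, "slide": [-0.6, 0.063, 0], "twist": [0, 0, 0]},
    {"hand": 255, "slide": [0, 0, 0], "twist": [0, 0, 0]},
    {"hand": 255, "slide": [0, 0, 0], "twist": [0, 0, 0]},
  ],
)

```text
clock: 37.62
position: [0.6257, -0.0468, 0.1133]
tcp_rot: [[-0.008, 0.101, 0.995], [0.002, 0.995, -0.101], [-1.0, 0.001, -0.008]]
contact_force: [-11.5, 4.3, 8.9]
finger_gap: 0.0214
```

Request:
step_arm(
  rows=[
    {"hand": 255, "slide": [-0.3, 0.03, 0], "twist": [0, 0, 0]},
    {"hand": 255, "slide": [-0.3, 0.03, 0], "twist": [0, 0, 0]},
    {"hand": 255, "slide": [-0.2, 0.02, 0], "twist": [0, 0, 0]},
    {"hand": 255, "slide": [-0.2, 0.02, 0], "twist": [0, 0, 0]},
    {"hand": 255, "slide": [-0.1, 0.01, 0], "twist": [0, 0, 0]},
    {"hand": 255, "slide": [0, 0, 0], "twist": [0, 0, 0]},
    {"hand": 255, "slide": [0, 0, 0], "twist": [0, 0, 0]},
    {"hand": 255, "slide": [0, 0, 0], "twist": [0, 0, 0]},
  ],
)

```text
clock: 38.28
position: [0.6181, -0.046, 0.1134]
tcp_rot: [[-0.002, 0.102, 0.995], [0.003, 0.995, -0.102], [-1.0, 0.003, -0.002]]
contact_force: [-4.1, 4.4, 3.4]
finger_gap: 0.0214
```

Request:
step_arm(
  rows=[
    {"hand": 255, "slide": [-0.2, 0.02, 0], "twist": [0, 0, 0]},
    {"hand": 255, "slide": [-0.1, 0.01, 0], "twist": [0, 0, 0]},
    {"hand": 255, "slide": [0, 0, 0], "twist": [0, 0, 0]},
    {"hand": 0, "slide": [0, 0, 0], "twist": [0, 0, 0]},
    {"hand": 0, "slide": [0, 0, 0], "twist": [0, 0, 0]},
    {"hand": 0, "slide": [0, 0, 0], "twist": [0, 0, 0]},
    {"hand": 0, "slide": [0, 0, 0], "twist": [0, 0, 0]},
    {"hand": 0, "slide": [0, 0, 0], "twist": [0, 0, 0]},
  ],
)

```text
clock: 38.95
position: [0.616, -0.0486, 0.113]
tcp_rot: [[-0.0, 0.104, 0.995], [-0.001, 0.995, -0.104], [-1.0, -0.001, -0.0]]
contact_force: [0.5, -0.0, -0.5]
finger_gap: 0.0806
```

Request:
step_arm(
  rows=[
    {"hand": 0, "slide": [0, 0, 2], "twist": [0, 0, 0]},
    {"hand": 0, "slide": [0, 0, 4], "twist": [0, 0, 0]},
    {"hand": 0, "slide": [0, 0, 4], "twist": [0, 0, 0]},
    {"hand": 255, "slide": [-1, 0, 4], "twist": [0, 0, 0]},
    {"hand": 255, "slide": [-2, 0, 4], "twist": [0, 0, 0]},
    {"hand": 255, "slide": [-2, 0, 2], "twist": [0, 0, 0]},
    {"hand": 255, "slide": [0, 0, 0], "twist": [0, 0, 0]},
    {"hand": 255, "slide": [0, 0, 0], "twist": [0, 0, 0]},
  ],
)

```text
clock: 39.62
position: [0.5675, -0.0483, 0.3117]
tcp_rot: [[0.002, 0.104, 0.995], [-0.002, 0.995, -0.104], [-1.0, -0.001, 0.003]]
contact_force: [0.4, -0.9, -1.1]
finger_gap: 0.0255
```

Run:
```python
from h import *
T,s=tool();np.save('pics/T12.npy',T);im=snapshot('wrist');cv2.imwrite('pics/w12.png',im[:,:,::-1]);print(T,s['q'])
im=snapshot('side');cv2.imwrite('pics/side12.png',im[:,:,::-1])
```

```text
[[ 0.00248468  0.10358759  0.99461723  0.56749474]
 [-0.00152765  0.99461953 -0.10358401 -0.04831647]
 [-0.99999575 -0.00126206  0.00262956  0.31167165]
 [ 0.          0.          0.          1.        ]] [ 33.44277661  41.72556374 -62.02927335  93.56405075  39.18252098
  68.96522003  46.69714531]
```

View pics/w12.png

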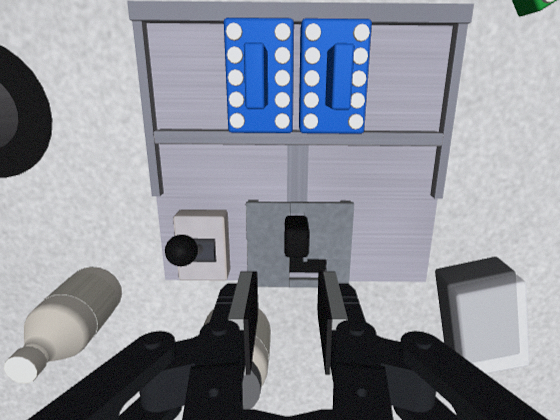

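View pics/side12.png

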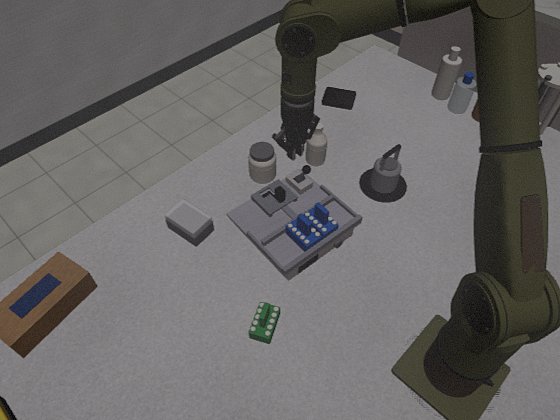

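Request:
step_arm(
  rows=[
    {"hand": 255, "slide": [-0.3, -2.9, 0], "twist": [0, 0, 0]},
    {"hand": 255, "slide": [-0.3, -2.9, 0], "twist": [0, 0, 0]},
    {"hand": 255, "slide": [-0.35, -2.9, 0], "twist": [0, 0, 0]},
    {"hand": 255, "slide": [0, 0, -3], "twist": [0, 0, 0]},
    {"hand": 255, "slide": [0, 0, -3.5], "twist": [0, 0, 0]},
    {"hand": 255, "slide": [0, 0, -3.5], "twist": [0, 0, 0]},
    {"hand": 255, "slide": [0, 0, -2], "twist": [0, 0, 0]},
    {"hand": 255, "slide": [0, 0, 0], "twist": [0, 0, 0]},
  ],
)

```text
clock: 40.38
position: [0.5546, -0.136, 0.184]
tcp_rot: [[-0.011, 0.104, 0.995], [0.001, 0.995, -0.104], [-1.0, -0.0, -0.011]]
contact_force: [0.5, -0.9, -0.3]
finger_gap: 0.0003
```

Request:
step_arm(
  rows=[
    {"hand": 255, "slide": [0, 0, 0], "twist": [0, 0, 0]},
    {"hand": 255, "slide": [0, 0, 0], "twist": [0, 0, 0]},
    {"hand": 255, "slide": [0, 0, 0], "twist": [0, 0, 0]},
    {"hand": 255, "slide": [0, 0, 0], "twist": [0, 0, 0]},
    {"hand": 255, "slide": [0, 0, 0], "twist": [0, 0, 0]},
    {"hand": 255, "slide": [0, 0, 0], "twist": [0, 0, 0]},
    {"hand": 255, "slide": [0, 0, 0], "twist": [0, 0, 0]},
    {"hand": 255, "slide": [0, 0, 0], "twist": [0, 0, 0]},
  ],
)

```text
clock: 41.05
position: [0.5581, -0.135, 0.1906]
tcp_rot: [[0.0, 0.104, 0.995], [-0.0, 0.995, -0.104], [-1.0, -0.0, 0.0]]
contact_force: [0.4, -0.2, 0.7]
finger_gap: -0.0003
```

Run:
```python
from h import *
T,s=tool();np.save('pics/T13.npy',T);im=snapshot('wrist');cv2.imwrite('pics/w13.png',im[:,:,::-1]);print(s['position'],s['finger_gap'],s['q'])
```

```text
[ 0.55809431 -0.13502999  0.19063644] -0.00027922983807879227 [ 39.3701015   50.11543405 -56.72846406 100.73626746  49.33568254
  57.7763337   47.26326192]
```

View pics/w13.png

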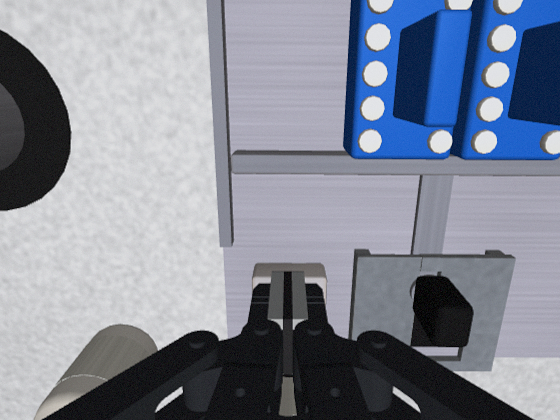

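Request:
step_arm(
  rows=[
    {"hand": 255, "slide": [0, 0, -1.5], "twist": [0, 0, 0]},
    {"hand": 255, "slide": [0, 0, -1.2], "twist": [0, 0, 0]},
    {"hand": 255, "slide": [0, 0, -0.7], "twist": [0, 0, 0]},
    {"hand": 255, "slide": [0, 0, 0], "twist": [0, 0, 0]},
    {"hand": 255, "slide": [0.6, -0.063, 0], "twist": [0, 0, 0]},
    {"hand": 255, "slide": [0.8, -0.084, 0], "twist": [0, 0, 0]},
    {"hand": 255, "slide": [0.8, -0.084, 0], "twist": [0, 0, 0]},
    {"hand": 255, "slide": [0.8, -0.084, 0], "twist": [0, 0, 0]},
  ],
)

```text
clock: 41.77
position: [0.589, -0.138, 0.1569]
tcp_rot: [[0.0, 0.104, 0.995], [0.0, 0.995, -0.104], [-1.0, 0.0, 0.0]]
contact_force: [-2.5, 0.1, 0.8]
finger_gap: 0.0001
```

Request:
step_arm(
  rows=[
    {"hand": 255, "slide": [0.8, -0.084, 0], "twist": [0, 0, 0]},
    {"hand": 255, "slide": [0.8, -0.084, 0], "twist": [0, 0, 0]},
    {"hand": 255, "slide": [0.8, -0.084, 0], "twist": [0, 0, 0]},
    {"hand": 255, "slide": [0.8, -0.084, 0], "twist": [0, 0, 0]},
    {"hand": 255, "slide": [0.8, -0.084, 0], "twist": [0, 0, 0]},
    {"hand": 255, "slide": [0.6, -0.063, 0], "twist": [0, 0, 0]},
    {"hand": 255, "slide": [0, 0, 0], "twist": [0, 0, 0]},
    {"hand": 255, "slide": [0, 0, 0], "twist": [0, 0, 0]},
  ],
)

```text
clock: 42.43
position: [0.6347, -0.1428, 0.1565]
tcp_rot: [[0.001, 0.104, 0.995], [0.0, 0.995, -0.104], [-1.0, 0.0, 0.001]]
contact_force: [0.6, -0.6, 0.2]
finger_gap: 0.0002
```

Request:
step_arm(
  rows=[
    {"hand": 255, "slide": [0.2, -0.02, 0], "twist": [0, 0, 0]},
    {"hand": 255, "slide": [0.2, -0.02, 0], "twist": [0, 0, 0]},
    {"hand": 255, "slide": [0.2, -0.02, 0], "twist": [0, 0, 0]},
    {"hand": 255, "slide": [0.1, -0.01, 0], "twist": [0, 0, 0]},
    {"hand": 255, "slide": [0, 0, 0], "twist": [0, 0, 0]},
    {"hand": 255, "slide": [0, 0, 0], "twist": [0, 0, 0]},
    {"hand": 255, "slide": [0, 0, 0], "twist": [0, 0, 0]},
    {"hand": 255, "slide": [0, 0, 0], "twist": [0, 0, 0]},
  ],
)

```text
clock: 43.1
position: [0.6391, -0.1435, 0.1561]
tcp_rot: [[-0.004, 0.103, 0.995], [-0.0, 0.995, -0.103], [-1.0, -0.001, -0.004]]
contact_force: [-5.8, 1.0, 1.6]
finger_gap: -0.0002
```

Request:
step_arm(
  rows=[
    {"hand": 255, "slide": [0.2, -0.02, 0], "twist": [0, 0, 0]},
    {"hand": 255, "slide": [0.1, -0.01, 0], "twist": [0, 0, 0]},
    {"hand": 255, "slide": [0, 0, 0], "twist": [0, 0, 0]},
    {"hand": 255, "slide": [0, 0, 0], "twist": [0, 0, 0]},
    {"hand": 255, "slide": [0, 0, 0], "twist": [0, 0, 0]},
    {"hand": 255, "slide": [0, 0, 0], "twist": [0, 0, 0]},
    {"hand": 255, "slide": [0, 0, 0], "twist": [0, 0, 0]},
    {"hand": 255, "slide": [0, 0, 0], "twist": [0, 0, 0]},
  ],
)

```text
clock: 43.77
position: [0.6394, -0.1435, 0.1561]
tcp_rot: [[-0.01, 0.102, 0.995], [-0.001, 0.995, -0.102], [-1.0, -0.002, -0.01]]
contact_force: [-12.5, 0.4, 7.2]
finger_gap: 0.0004
```

Request:
step_arm(
  rows=[
    {"hand": 255, "slide": [-2, 0.2, 0], "twist": [0, 0, 0]},
    {"hand": 255, "slide": [-3, 0.3, 0], "twist": [0, 0, 0]},
    {"hand": 255, "slide": [-1, 0, 3], "twist": [0, 0, 0]},
    {"hand": 255, "slide": [-1, 0, 4], "twist": [0, 0, 0]},
    {"hand": 255, "slide": [-2, 0, 3.5], "twist": [0, 0, 0]},
    {"hand": 255, "slide": [-2, 0, 3.5], "twist": [0, 0, 0]},
    {"hand": 255, "slide": [-2, 0, 3], "twist": [0, 0, 0]},
    {"hand": 255, "slide": [0, 0, 0], "twist": [0, 0, 0]},
  ],
)

```text
clock: 44.43
position: [0.5142, -0.1378, 0.3325]
tcp_rot: [[0.008, 0.103, 0.995], [-0.002, 0.995, -0.103], [-1.0, -0.002, 0.009]]
contact_force: [1.0, 0.5, 1.0]
finger_gap: -0.0
```

Request:
step_arm(
  rows=[
    {"hand": 255, "slide": [-1, -4, 1], "twist": [0, 0, 0]},
    {"hand": 255, "slide": [-1, -4, 1], "twist": [0, 0, 0]},
    {"hand": 255, "slide": [-1, -4, 1], "twist": [0, 0, 0]},
    {"hand": 255, "slide": [0, 0, 0], "twist": [0, 0, 0]},
    {"hand": 255, "slide": [0, 0, 0], "twist": [0, 0, 0]},
    {"hand": 255, "slide": [0, 0, 0], "twist": [0, 0, 0]},
    {"hand": 255, "slide": [0, 0, 0], "twist": [0, 0, 0]},
    {"hand": 255, "slide": [0, 0, 0], "twist": [0, 0, 0]},
  ],
)

```text
clock: 45.1
position: [0.485, -0.2552, 0.3558]
tcp_rot: [[0.0, 0.101, 0.995], [0.0, 0.995, -0.101], [-1.0, 0.0, 0.0]]
contact_force: [-0.2, 0.6, -0.3]
finger_gap: -0.0
```

Run:
```python
from h import *
T,s=tool();np.save('pics/T14.npy',T)
for n in('wrist','top','side'):
    im=snapshot(n);cv2.imwrite(f'pics/{n}14.png',im[:,:,::-1])
print(s['position'],s['contact_force'],s['q'])
p=[.5528,-.0394,-.1048]
def W(P):
    cs,sn=np.cos(p[2]),np.sin(p[2]);return np.array([p[0]+cs*P[0]-sn*P[1],p[1]+sn*P[0]+cs*P[1],P[2]])
for a in(0,.8,.9,1.0):
    P=W((.087+.07*np.sin(a-.5),-.095,.092+.07*np.cos(a-.5)));print(a,[w2px(n,P,T) for n in('wrist','top','side')])
```

```text
[ 0.48504088 -0.25519145  0.35581124] [-0.19962276  0.60987107 -0.2869669 ] [ 59.3616953   38.75487472 -66.85583354  92.93188543  36.89647331
  73.38761573  70.216399  ]
0 [array([417.01799577, 284.36252456]), array([342.9070165 , 204.17603732]), array([307.49672688, 170.42822742])]
0.8 [array([412.67215852, 334.84125723]), array([345.65959525, 179.69480165]), array([295.16988912, 158.79723664])]
0.9 [array([411.22187946, 338.8274437 ]), array([345.70982601, 177.11406112]), array([293.67463647, 158.17200639])]
1.0 [array([409.64013423, 342.10221506]), array([345.68971451, 174.75094387]), array([292.24555141, 157.76046972])]
```

View pics/wrist14.png

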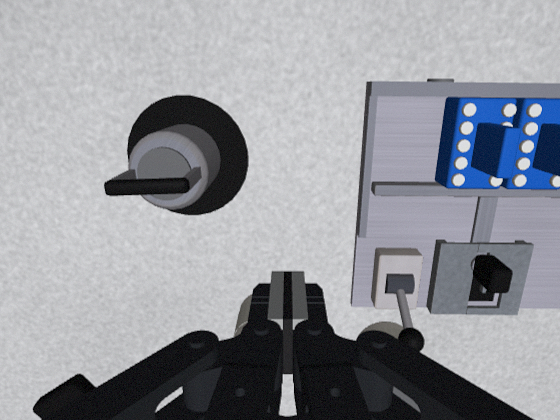

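View pics/side14.png

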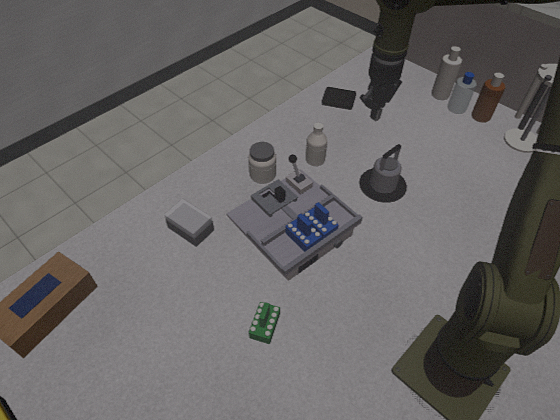

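View pics/top14.png

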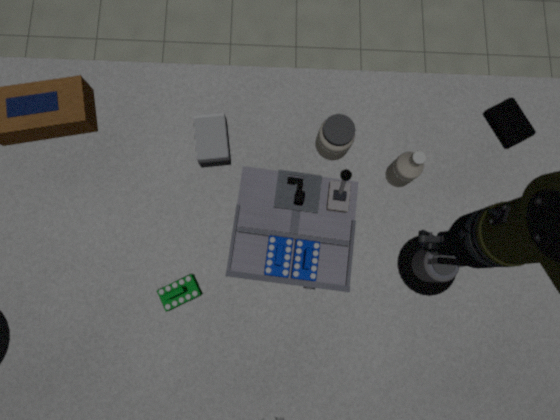

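```bash
python3 -c "
from station import *
print(sign_off(),state()['clock'])"
```

```text
the job is handed in; nothing more can be done
the job is handed in; nothing more can be done
```

The changeover is done and handed in at about 45 s of the 210 s allowed.

- **Clamp bar:** I drew it back by the knob and latched it in the notch. It stayed open by itself while I worked.
- **Canister:** it stands upright on the mat, within about 5 mm of the mat's centre. The edge margin is about 34 mm.
- **Carriers:** I found only two blue carriers. One had been knocked about 3 cm aside during the run, so I measured it again before gripping it. Both stand side by side on the deck, about 6 mm apart.
- **Knob and bar:** I freed the knob with both carriers in place. The bar closed squarely and holds them flat against the rail.
- **Start lever:** it is against its stop. The push force rose from 6 to 12 N with almost no further movement, and the ball's position in all three cameras matches the fully-over position.

The last pictures showed everything in place, the bottle, jar, tip box and green look-alike where they started, and the robot touching nothing. No check failed. The cameras disagreed by 2–3 mm on where the rail is, which did not affect the result.

The strip behind the brown box at the far left could not be seen. I took it to be empty because it is outside the carriers' starting area.

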